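# Swap the supply jars and reset the dose slider

### The arm

A 6-joint arm with a two-finger parallel gripper is mounted at the origin on the work surface. World frame = base frame: x ahead of the robot, y to its left, z up, the work surface at z = 0. Lengths are in m, angles in degrees, forces in N, time in s.
With the tool pointing down it reaches from about 0.4 to 0.825 m from the base axis. Payload 7 kg.
Tool frame: the origin (TCP) lies on the centre line of the jaws, within the pads' length; the fingertips stand r.nose_length ahead of it and the grasp point (between the pads) lies 2 mm behind it (r.nose_length is the distance from the TCP to the fingertips, in m); z points along the fingers, y is the direction in which the jaws open and shut (so a half turn about z gives the same grasp; the last joint's range is limited). The gripper opens to 88 mm and grips with 3 to 60 N. Pads are 19 mm wide; open, the fingers measure 130 mm over their backs; the gripper's body (78 mm by 193 mm) begins 47 mm behind the grasp point.
Start: joints at [89.158, 20.546, 0.682, 0, -70.136, -16.507], TCP at [0.201, 0.644, 0.244] pointing down, gripper open.
Joint ranges: [-176.03, 176.03], [-82.01, 121.73], [-58.28, 71.71], [-173.87, 95.51], [-174.79, -0.11], [-173.66, 173.66]. Speed limits (degrees/s): [136.94, 136.94, 172.46, 180, 180, 180].

### API

Orientations are given as [roll, pitch, yaw] about the fixed x, y, z axes, in that order (R = Rz(yaw) Ry(pitch) Rx(roll)).
In Python, from plant import r gives the robot as it stands.
- The arm moves only by the tool apply_moves, never from a script. Its argument "targets" is a list of rows, each a list of 3 entries, a list of its own where there are three numbers: the shift along the tool's x, y, z scaled (see below), then the turn, a rotation vector about the tool's x, y, z scaled (see below), then the finger opening in mm, from 0 to 87.6. A call has 1 to 5 rows; each row shifts and turns the pose as measured when the row begins, along the tool's axes as they then stand; what a row does not reach is not made up. The controller multiplies each number of a shift by 0.04 m and each number of a turn by 8 degrees. A row lasts 1/10 s, in which the tool goes at most 50 mm and 8.59 degrees, less where a joint would pass 70% of its speed; a pose out of reach is approached as far as the arm can. A call with a number of a shift or a turn outside -1 to 1 is refused whole. A call with a gripper value outside its range is refused whole. The fingers move at their own pace and stop on an object; "squeeze" is the grip in N (left out, the last holds). Time passes only in rows, so rows that do not move let the fingers close. It gives the time, the measured TCP pose, the force and the opening at its end, in the units of the state.
- r.get_state(): the state, without advancing time (a new reading comes with each control period).
- r.capture(name): name is "scene" or "top" or "wrist"; returns a dict with "img" (480x640x3 uint8, blue, green, red), "z_map" (480x640 float32, m along the optical axis (not along the pixel's ray), 0 where there is no reading), "fx", "fy", "cx", "cy" (pixels), "camera_from_world" (4x4, takes a point from world to camera coordinates); the wrist camera has in their place "mount" (4x4, takes a point from camera to tool coordinates, whose origin is the TCP and whose axes are the flange's). Camera axes: x right, y up, looking along -z (the intrinsics and any distortion apply to the point x, -y, -z); pixel columns grow to the right and rows downward; lengths in m; the calibration is good to about 2 mm. A picture is of the moment at which its call begins: read the wrist's pose just before it.
- r.close_job(): hands the job in, once; it reports no verdict.
The state is a dict: "time_s": time; "joints": joint angles; "qd": joint speeds; "joint_torque": joint torques, N m; "tcp_pos": TCP position; "eef_rot": TCP orientation; "contact_force": force on the tool from outside, world axes, zero at the start; "moment": the same for the moment, N m; "gripper_width": finger opening in m.
Only numpy, scipy, OpenCV 4.12 (cv2) and the standard library are available. Lean on these libraries where they do the work, as an engineer would, in place of code of your own. Each camera call takes 0.05 s, during which the arm holds its last target.

### The job

The two supply jars of the laundry dosing unit stand on each other's pads. First shut the feed by sliding the green dose grip fully home to its closed end (the end with the white block), then swap the jars so that each stands upright in the middle of the pad of its own colour, keeping the feed shut while you do so, and last slide the grip along until its white line points at the red marker and let go. Leave everything else on the bench where it is.

Things in the scene. Friction and masses are not known exactly. Their poses are not given: they have to be found in the camera images.
- console: Fixed white dosing console, a wedge 150 mm deep (x), 260 mm wide (y); its grey face slopes up away from the robot at 30 degrees: 30 mm high at front edge x = -75, 73.3 mm at x = 0, 117 mm at x = 75; then a back panel 117 mm high to x = 87. Origin: centre of underside, on the bench; only turned about the vertical. Slider track along its y at x = 0; white block on the face at y = -86 by the closed end.
- rail_mid (a point): Middle of the fixed steel hanging rail over the console's face: 14 mm diameter, along console y from -123 to 123 mm, at console x = 16, z = 218 mm; its ends go back to posts at x = 93. It is in the way of a gripper that comes straight down on the dose grip: come in square to the face, tilted about 30 degrees. Axes as the console's.
- dose (a joint): Position of the green dose grip along its track, m: 0 = fully closed at its stop (console y = -60 mm, the end with the white block), 0.120 = fully open (console y = +60 mm); grows along console +y. About 2 N of friction; it stays where it is left.
- dose_grip (a point): Point to grip on the green dose grip (24 mm up the slope, 14 mm along the track, standing from 6 to 42 mm out of the face): on its centre line, 28 mm out of the face. Its z axis is the face's outward normal (-0.5, 0, 0.866 in console axes), y runs along the track (console +y), x up the slope. A white line crosses its top and upper side at its middle. Nothing stands beside it along the track.
- marker (a joint): Position of the red marker along the same scale as the dose grip, m: the grip points at the marker when joint dose equals this value. It is very stiff (40 N) and is not to be moved.
- marker_tip (a point): Tip of the red marker, a flat tab 5 mm thick that lies on the face just above the track (18 to 46 mm up the slope from the track's line). The tip is 18 mm up the slope from the track line and 4 mm out of the face; same axes as the dose grip.
- dock: Fixed white jar dock: a plate 130 mm (x) by 240 mm (y), 10 mm thick, with a back panel 100 mm high from own x = 65 to 77 along its far edge. Origin: centre of the underside, on the bench; turned about the vertical only. The two pads lie on it at own y = +60 and -60.
- pad_blue_top (a point): Centre of the top of the blue round pad, 84 mm across, 16 mm above the bench. Fixed to the dock.
- pad_yellow_top (a point): Centre of the top of the yellow round pad, 84 mm across, 16 mm above the bench. Fixed to the dock.
- jar_blue_mid (a point): Centre (half-way up) of the blue jar, loose, closed: 54 mm diameter, 100 mm tall, the straight body 76 mm high, then a white cap of 46 mm; about 0.3 kg. Its z axis points to the cap. At the start it stands on the yellow pad.
- jar_yellow_mid (a point): Centre (half-way up) of the yellow jar, loose: same shape and mass as the blue jar. At the start it stands on the blue pad.
- bucket: Bystander: blue bucket of clothespins, 116 mm across at the rim, 100 mm tall, pins stand up to about 130 mm. Origin: centre of the underside.
- tin: Bystander: closed aluminium tin with a hinged lid, 78 mm (x) by 108 mm (y) by 50 mm tall. Origin: centre of the underside.
- oilcan: Bystander: slim grey can, 44 mm diameter, 120 mm tall. Origin: centre of the underside.
- hoofpick: Bystander: steel hoof pick lying flat along its x, about 150 mm long and 10 mm thick, hook at +x; all within 80 mm of its origin, which is on the bench.
- hangerhook: Bystander: yellow plastic hanger hook lying flat along its x, about 135 mm by 100 mm and 10 mm thick; all within 85 mm of its origin, which is on the bench.
Things that resemble listed ones, but are neither listed nor needed, are in the scene too. What is shaped like the part that bears jar_yellow_mid but purple is not meant.

How it is judged:
By the outcome, as a careful person would: the job done as asked, in the order asked, and still so for the second after the job is handed in, with the robot touching nothing.
It also fails if it takes over 72 s, if anything falls off the work surface, if the arm or the gripper's body presses on something with over 40 N, if the wrist force passes 120 N, or if a joint passes its speed limit or range.

## Working session

There is one attempt and no reset: what is moved stays moved. The work goes in short steps, Python scripts to look and compute and a tool call to move; the robot and the scene stay as the last step left them, time stands still between calls to the robot, and variables do not carry over. Pictures are saved under pics/ and viewed, and the job is handed in when it is done.

Besides the shell and the picture viewer there is one more tool, called after ">>>" in YAML: its name, and indented under it one key for each argument. apply_moves: Moves the arm, as the interface text tells. Its arguments: {"type":"object","properties":{"targets":{"type":"array","items":{"type":"array"}},"squeeze":{"type":"number"}},"required":["targets"]}

```bash
ls -la; mkdir -p pics
cat > h.py <<'E'
import numpy as np, cv2
from scipy.spatial.transform import Rotation as R
from plant import r
def snap(n,tag):
    s=r.get_state(); c=r.capture(n); cv2.imwrite(f'pics/{tag}.png',c['img'])
    np.savez(f'pics/{tag}.npz',**{k:np.asarray(v) for k,v in c.items()},tcp=s['tcp_pos'],rot=s['eef_rot'])
    return s,c
E
python3 - <<'E'
from h import *
print(r.nose_length, r.get_state())
for n in('scene','top','wrist'):
    s,c=snap(n,n+'0'); print(n,{k:(v if np.size(v)<20 else np.shape(v)) for k,v in c.items()})
print(r.get_state()['time_s'])
E
```

```text
total 12
drwxr-xr-x  3 agent agent 4096 Dec  6 18:07 .
drwxr-xr-x 23 root  root  4096 Dec  6 18:06 ..
drwxr-xr-x  2 agent agent 4096 Dec  6 18:07 pics
0.017 {'time_s': 0.0, 'joints': array([ 8.91582422e+01,  2.05913537e+01,  6.31996411e-01, -2.00731039e-02,
       -7.01348476e+01, -1.65074659e+01]), 'qd': array([ 0.02131876, -0.07845293,  0.10848318, -0.01446214, -0.04549015,
        0.02282789]), 'joint_torque': array([ 5.02512721e-04, -5.82715523e+01,  2.93049198e+01,  6.99704692e+00,
        6.81616933e-03, -1.63081031e-04]), 'tcp_pos': array([0.20116126, 0.64383451, 0.24261022]), 'eef_rot': array([ 1.79904316e+02, -8.67796034e-03, -1.73560530e+01]), 'contact_force': array([-0.03031713, -0.10952865,  0.55024965]), 'moment': array([0.00231629, 0.00651828, 0.00050831]), 'gripper_width': 0.0877979302213903}
scene {'img': (480, 640, 3), 'z_map': (480, 640), 'fx': 593.2698534536407, 'fy': 593.2698534536407, 'cx': 330.1762681804552, 'cy': 230.2097348567463, 'camera_from_world': array([[ 0.0499659 ,  0.99867736,  0.01212188, -0.00917918],
       [-0.77797298,  0.03130684,  0.62751727,  0
[... 360 characters left out ...]
24756],
       [ 0.99550967,  0.01378153,  0.09365134, -0.5296006 ],
       [-0.09344861, -0.0146858 ,  0.99551579, -1.63954646],
       [ 0.        ,  0.        ,  0.        ,  1.        ]])}
wrist {'img': (480, 640, 3), 'z_map': (480, 640), 'fx': 385.8618834159632, 'fy': 385.8618834159632, 'cx': 316.18301673092253, 'cy': 239.00960865274675, 'mount': array([[ 1.14825866e-03,  9.60976345e-01,  2.76628172e-01,
         7.63459770e-02],
       [ 9.99999284e-01, -1.19677235e-03,  6.55061154e-06,
         9.12665103e-04],
       [ 3.37355932e-04,  2.76627967e-01, -9.60977031e-01,
        -1.41850615e-01],
       [ 0.00000000e+00,  0.00000000e+00,  0.00000000e+00,
         1.00000000e+00]])}
0.15
```

View pics/scene0.png

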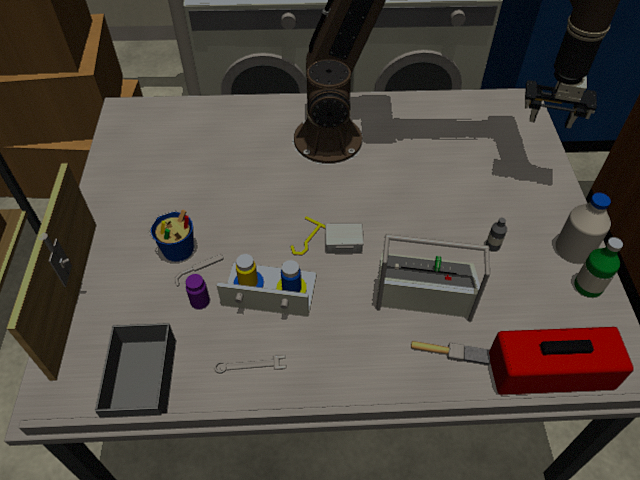

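View pics/top0.png

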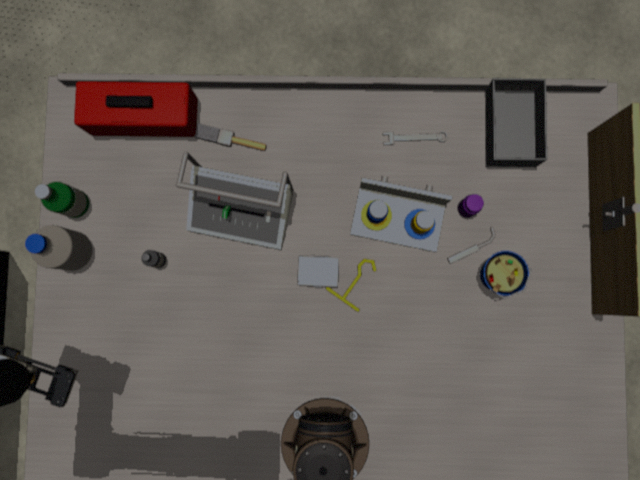

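View pics/wrist0.png

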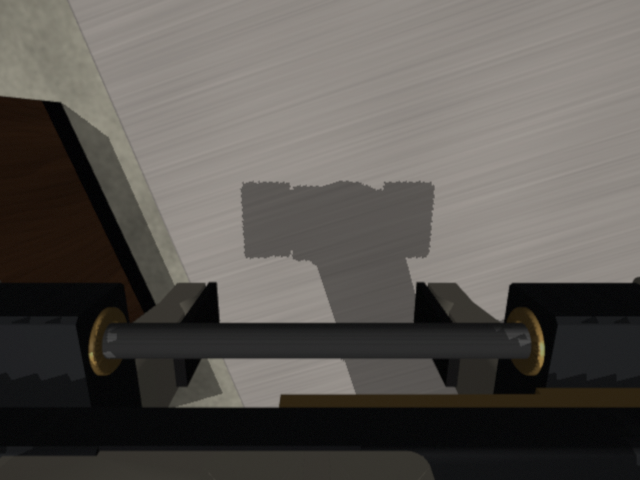

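The scene view has the console around (435,280), the dock around (267,285) and a purple decoy jar at (197,291). In the top view the console is at (238,210) and the dock at (400,215). I'll zoom in on both.

```bash
cat >> h.py <<'E'
def load(tag): return dict(np.load(f'pics/{tag}.npz'))
def crop(tag,u0,v0,u1,v1,k,out):
    im=cv2.imread(f'pics/{tag}.png')[v0:v1,u0:u1]; cv2.imwrite(f'pics/{out}.png',cv2.convertScaleAbs(cv2.resize(im,None,fx=k,fy=k,interpolation=cv2.INTER_CUBIC),alpha=1.5,beta=10))
def c2w(c):
    if 'mount' in c:
        T=np.eye(4);T[:3,:3]=R.from_euler('xyz',c['rot'],degrees=True).as_matrix();T[:3,3]=c['tcp'];return T@c['mount']
    return np.linalg.inv(c['camera_from_world'])
def ray(c,u,v):
    T=c2w(c); d=np.array([(u-c['cx'])/c['fx'],-(v-c['cy'])/c['fy'],-1.0]); return T[:3,3],T[:3,:3]@d
def onz(c,u,v,z):
    o,d=ray(c,u,v); return o+d*(z-o[2])/d[2]
def dep(c,u,v):
    o,d=ray(c,u,v); return o+d*float(c['z_map'][int(round(v)),int(round(u))])
def two(c1,p1,c2,p2):
    o1,d1=ray(c1,*p1);o2,d2=ray(c2,*p2);d1=d1/np.linalg.norm(d1);d2=d2/np.linalg.norm(d2)
    A=np.stack([d1,-d2],1);t=np.linalg.lstsq(A,o2-o1,rcond=None)[0]
    a=o1+t[0]*d1;b=o2+t[1]*d2;return (a+b)/2,np.linalg.norm(a-b)
def proj(c,p):
    q=np.linalg.inv(c2w(c))@np.append(p,1);return c['cx']+c['fx']*q[0]/-q[2],c['cy']+c['fy']*q[1]/q[2]
E
python3 - <<'E'
from h import *
crop('top0',170,140,310,260,5.7,'a1'); crop('scene0',365,220,505,325,5.7,'a2')
crop('top0',340,160,500,280,5,'a3'); crop('scene0',140,200,380,330,3.3,'a4')
E
```

```text
(no output)
```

View pics/a1.png

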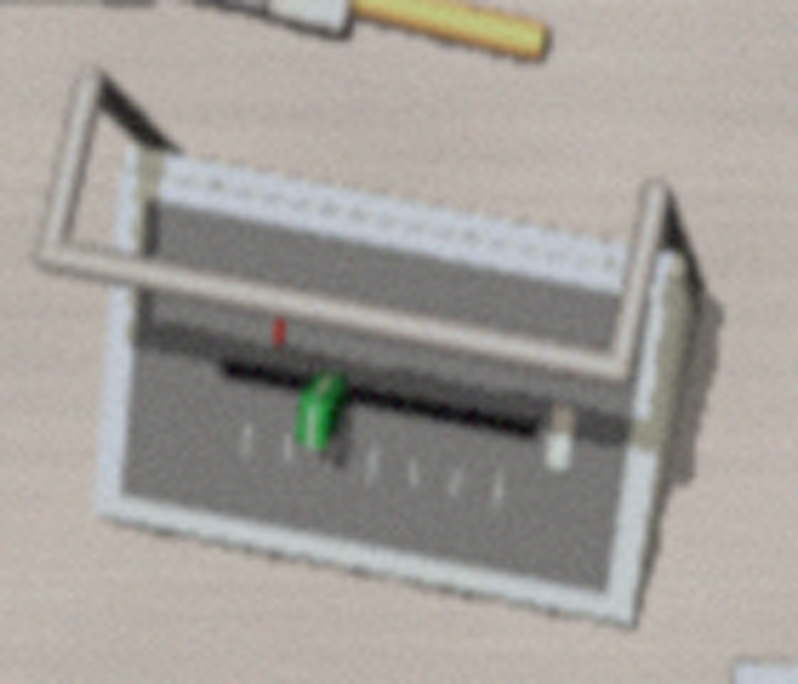

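View pics/a2.png

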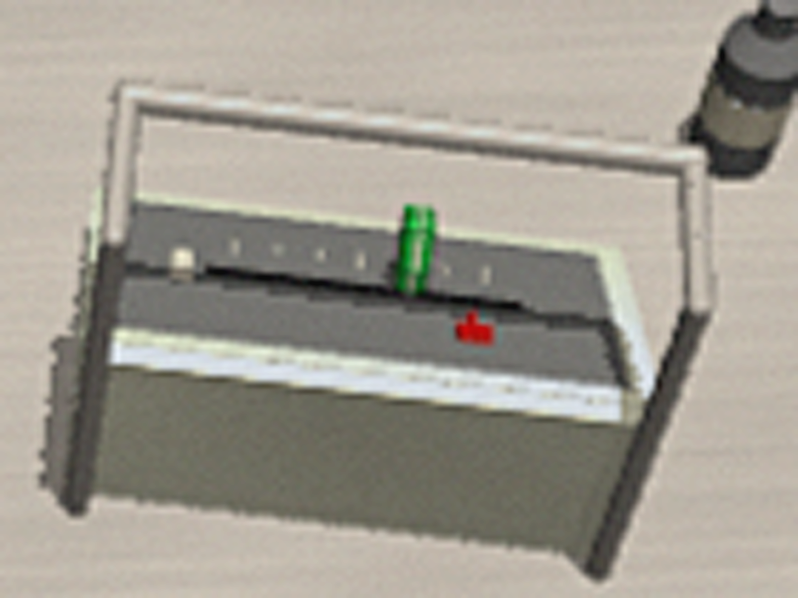

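View pics/a3.png

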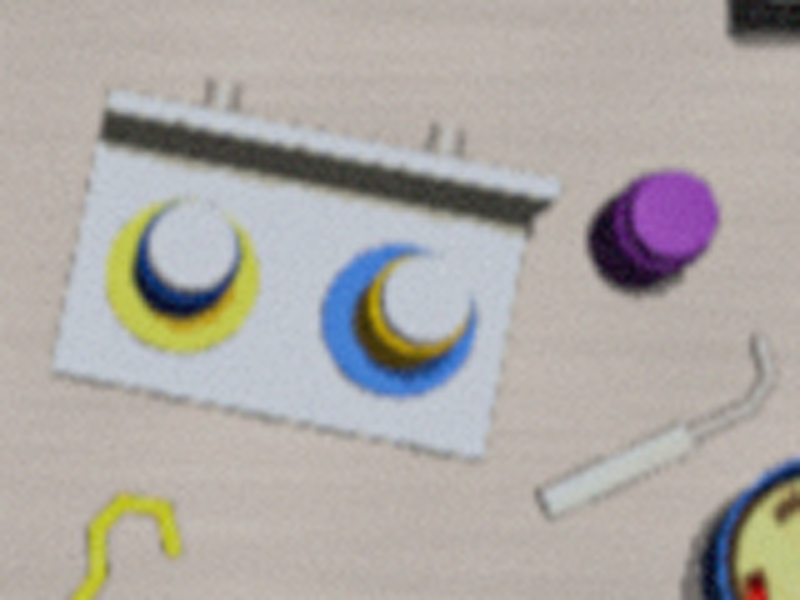

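View pics/a4.png

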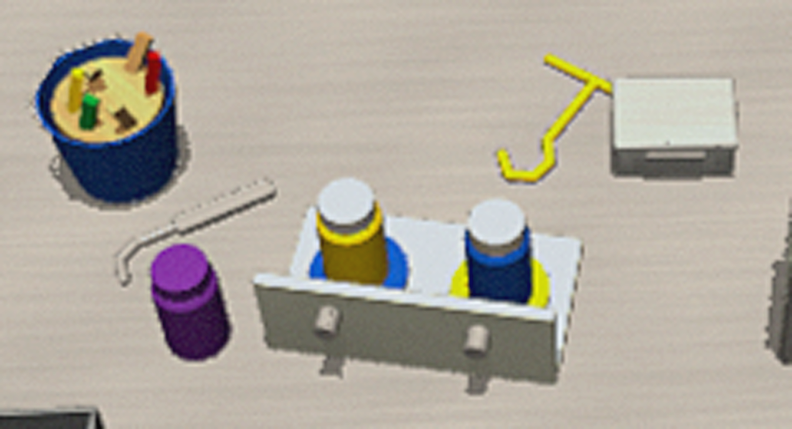

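Run:
```python
from h import *
np.set_printoptions(precision=4,suppress=True)
t=load('top0');s=load('scene0')
P=lambda x,y:(170+(x+.5)/5.7-.5,140+(y+.5)/5.7-.5)
Q=lambda x,y:(340+(x+.5)/5-.5,160+(y+.5)/5-.5)
def yaw(a,b):d=a-b;return np.degrees(np.arctan2(-d[0],d[1]))
fl=onz(t,*P(100,515),.03);fr=onz(t,*P(635,625),.03)
print('front',fl,fr,np.linalg.norm(fl-fr),yaw(fl,fr))
rl=onz(t,*P(45,257),.218);rr=onz(t,*P(622,370),.218)
print('rail',rl,rr,np.linalg.norm(rl-rr),yaw(rl,rr),(rl+rr)/2)
y=np.radians(yaw(fl,fr));ex=np.array([np.cos(y),np.sin(y),0]);ey=np.array([-np.sin(y),np.cos(y),0])
print('console o from front',(fl+fr)/2+.075*ex,' from rail',(rl+rr)/2-.016*ex)
S=lambda x,y:(365+(x+.5)/5.7-.5,220+(y+.5)/5.7-.5)
a=onz(s,*S(125,90),.218);b=onz(s,*S(700,155),.218);print('rail scene',a,b,yaw(b,a),(a+b)/2-.016*ex)
for n,p,q in[('rail R',(622,370),(125,92)),('rail L',(45,257),(700,155))]:
    print(n,two(t,P(*p),s,S(*q)))
dl=onz(t,*Q(55,373),.01);dr=onz(t,*Q(482,458),.01);print('dock',dl,dr,np.linalg.norm(dl-dr),yaw(dl,dr))
y=np.radians(yaw(dl,dr));dx=np.array([np.cos(y),np.sin(y),0]);dy=np.array([-np.sin(y),np.cos(y),0])
o=(dl+dr)/2+.065*dx;print('dock o',o,'pads',o+.06*dy,o-.06*dy)
def cen(c,lo,hi,box):
    h=cv2.cvtColor(c['img'],cv2.COLOR_BGR2HSV);m=cv2.inRange(h,lo,hi);k=np.zeros_like(m);k[box[1]:box[3],box[0]:box[2]]=1;m*=k
    cs,_=cv2.findContours(m,cv2.RETR_EXTERNAL,cv2.CHAIN_APPROX_NONE);ct=max(cs,key=cv2.contourArea);return ct
for n,lo,hi,box in[('yellow',(24,120,110),(34,255,255),(355,190,396,235)),('blue',(95,120,120),(115,255,255),(400,200,440,245))]:
    ct=cen(t,lo,hi,box);hl=cv2.convexHull(ct);(u,v),rad=cv2.minEnclosingCircle(hl);e=cv2.fitEllipse(hl)
    print(n,cv2.contourArea(hl),(u,v),rad,e[0],e[1],'pad',onz(t,u,v,.016))
for n,p,q in[('bluejar cap',(195,244),(496,221)),('yel cap',(425,297),(348,204))]:
    qq=(140+(q[0]+.5)/3.3-.5,200+(q[1]+.5)/3.3-.5)
    print(n,onz(t,*Q(*p),.116),onz(s,*qq,.116),two(t,Q(*p),s,qq),'depth z',dep(t,*Q(*p)))
```

```text
front [0.5592 0.3813 0.03  ] [0.5105 0.1265 0.03  ] 0.2594010574218648 -10.825653141938986
rail [0.6475 0.363  0.218 ] [0.6024 0.1177 0.218 ] 0.24935825051848012 -10.414793498428983 [0.625  0.2403 0.218 ]
console o from front [0.6085 0.2398 0.03  ]  from rail [0.6093 0.2433 0.218 ]
rail scene [0.5984 0.1181 0.218 ] [0.6444 0.3641 0.218 ] -10.58700143018635 [0.6056 0.2441 0.218 ]
rail R (array([0.6019, 0.1174, 0.2211]), np.float64(6.460861893714768e-06))
rail L (array([0.6469, 0.3624, 0.2214]), np.float64(0.0006583609076325324))
dock [ 0.5558 -0.0604  0.01  ] [ 0.5127 -0.2921  0.01  ] 0.23572490054054077 -10.548852394198043
dock o [ 0.5981 -0.1881  0.01  ] pads [ 0.6091 -0.1291  0.01  ] [ 0.5872 -0.2471  0.01  ]
yellow 588.5 (375.838134765625, 214.96762084960938) 14.724863052368164 (375.8336486816406, 215.07273864746094) (28.351932525634766, 29.234296798706055) pad [ 0.6087 -0.1282  0.016 ]
blue 594.0 (419.37420654296875, 223.76129150390625) 14.986242294311523 (419.4175109863281, 223.57296752929688) (29.217910766601562, 29.930377960205078) pad [ 0.5862 -0.2463  0.016 ]
bluejar cap [ 0.6116 -0.1286  0.116 ] [ 0.6117 -0.1279  0.116 ] (array([ 0.6116, -0.1283,  0.1159]), np.float64(0.0006494425290540021)) depth z [ 0.6114 -0.1285  0.1174]
yel cap [ 0.5858 -0.246   0.116 ] [ 0.5903 -0.2453  0.116 ] (array([ 0.5865, -0.2463,  0.1109]), np.float64(0.0007076450506860876)) depth z [ 0.5856 -0.2457  0.118 ]
```

```bash
cat >> h.py <<'E'
np.set_printoptions(precision=4,suppress=True)
CY=-10.6
CO=np.array([.608,.242,0]); RC=R.from_euler('z',CY,degrees=True).as_matrix()
NF=np.array([-.5,0,.8660254])
def con(p): return RC.T@(np.asarray(p)-CO)
def wor(p): return CO+RC@np.asarray(p)
def onface(c,u,v,out):
    # ray onto plane parallel to face, 'out' above it; returns console coords + slope coordinate
    o,d=ray(c,u,v); n=RC@NF; p0=wor([0,0,.0733])+n*out
    return con(o+d*(n@(p0-o))/(n@d))
def plan(tp,trot,n,s=None):
    s=s or r.get_state(); p=np.array(s['tcp_pos']);q=R.from_euler('xyz',s['eef_rot'],degrees=True)
    tq=R.from_euler('xyz',trot,degrees=True) if not isinstance(trot,R) else trot
    tp=np.array(tp); rv=(q.inv()*tq).as_rotvec(degrees=True)
    print('dist',np.linalg.norm(tp-p),'rot',np.linalg.norm(rv),'totals',q.inv().apply(tp-p)/.04,rv/8)
    for i in range(n):
        qi=q*R.from_rotvec(rv*i/n,degrees=True)
        print(np.round(qi.inv().apply((tp-p)/n)/.04,3).tolist(),np.round(rv/n/8,3).tolist())
TG=R.from_matrix(RC@np.array([[.8660254,0,.5],[0,-1,0],[.5,0,-.8660254]]))
E
python3 - <<'E'
from h import *
t=load('top0');s=load('scene0')
print(TG.as_euler('xyz',degrees=True))
for n,c in(('top',t),('scene',s)):
    h=cv2.cvtColor(c['img'],cv2.COLOR_BGR2HSV); 
    for k,lo,hi in(('g',(50,120,50),(75,255,255)),('r',(0,150,80),(8,255,255))):
        m=cv2.inRange(h,lo,hi); b=(180,150,300,250) if n=='top' else (380,240,490,320)
        z=np.zeros_like(m);z[b[1]:b[3],b[0]:b[2]]=m[b[1]:b[3],b[0]:b[2]]
        v,u=np.nonzero(z);print(n,k,len(u),u.mean(),v.mean(),u.min(),u.max(),v.min(),v.max())
        print('  onface', onface(c,u.mean(),v.mean(),.03 if k=='g' else .004))
P=lambda x,y:(170+(x+.5)/5.7-.5,140+(y+.5)/5.7-.5)
S=lambda x,y:(365+(x+.5)/5.7-.5,220+(y+.5)/5.7-.5)
print('grip top front', onface(t,*P(313,438),.042), onface(t,*P(335,383),.042),'scene top',onface(s,*S(420,210),.042))
print('block',onface(t,*P(558,440),.01),onface(s,*S(181,262),.01))
print('tip',onface(t,*P(278,343),.004),onface(s,*S(473,313),.004))
print('track',onface(t,*P(225,370),0),onface(t,*P(535,430),0),onface(s,*S(525,305),0),onface(s,*S(205,270),0))
for n,u,v in(('temp',412,277),('hoof',448,262),('hook',376,265),('hook2',358,310),('tin',338,285)):print(n,onz(t,u,v,0.005))
for d in(.0,.08,.1): print(wor([-.014,-.06+d,.0975]))
E
```

```text
[180.  -30.  -10.6]
top g 41 225.02439024390245 211.4878048780488 222 228 206 217
  onface [-0.0119  0.0236  0.101 ]
top r 1 219.0 197.0 219 219 197 197
  onface [0.0233 0.0492 0.0914]
scene g 45 437.77777777777777 262.3777777777778 435 440 256 270
  onface [-0.0061  0.0213  0.1044]
scene r 19 447.7894736842105 277.57894736842104 445 450 275 279
  onface [0.0346 0.0493 0.0979]
grip top front [-0.0254  0.021   0.1071] [-0.0006  0.0137  0.1215] scene top [-0.0229  0.0216  0.1086]
block [-0.0018 -0.0848  0.0838] [ 0.01   -0.0865  0.0906]
tip [0.0163 0.0502 0.0873] [0.0179 0.0501 0.0883]
track [0.0008 0.0746 0.0738] [ 0.0017 -0.0722  0.0743] [-0.0017  0.0769  0.0723] [ 0.0007 -0.0741  0.0737]
temp [ 0.4421 -0.228   0.005 ]
hoof [ 0.4841 -0.3253  0.005 ]
hook [ 0.4732 -0.1304  0.005 ]
hook2 [ 0.351  -0.0828  0.005 ]
tin [ 0.4175 -0.028   0.005 ]
[0.5832 0.1856 0.0975]
[0.5979 0.2642 0.0975]
[0.6016 0.2839 0.0975]
```

Run:
```python
from h import *
n=NF
tp=wor([-.014,.0215,.0975]+n*.12); print(tp)
plan(tp,TG,15)
```

```text
[0.5392 0.2767 0.2014]
dist 0.5008072594314732 rot 30.731831388529827 totals [10.8038  6.2403  1.0446] [ 0.2296  3.7453 -0.8228]
[0.72, 0.416, 0.07] [0.015, 0.25, -0.055]
[0.714, 0.422, 0.094] [0.015, 0.25, -0.055]
[0.707, 0.427, 0.118] [0.015, 0.25, -0.055]
[0.699, 0.433, 0.141] [0.015, 0.25, -0.055]
[0.691, 0.439, 0.165] [0.015, 0.25, -0.055]
[0.681, 0.444, 0.188] [0.015, 0.25, -0.055]
[0.671, 0.45, 0.21] [0.015, 0.25, -0.055]
[0.66, 0.455, 0.232] [0.015, 0.25, -0.055]
[0.648, 0.461, 0.254] [0.015, 0.25, -0.055]
[0.635, 0.466, 0.276] [0.015, 0.25, -0.055]
[0.621, 0.472, 0.296] [0.015, 0.25, -0.055]
[0.607, 0.477, 0.317] [0.015, 0.25, -0.055]
[0.592, 0.483, 0.337] [0.015, 0.25, -0.055]
[0.576, 0.488, 0.356] [0.015, 0.25, -0.055]
[0.56, 0.493, 0.375] [0.015, 0.25, -0.055]
```

>>> apply_moves:
  targets:
    - [[0.72,0.42,0.0],[0.015,0.25,-0.055],87]
    - [[0.71,0.42,0.03],[0.015,0.25,-0.055],87]
    - [[0.71,0.43,0.06],[0.015,0.25,-0.055],87]
    - [[0.7,0.43,0.1],[0.015,0.25,-0.055],87]
    - [[0.69,0.44,0.15],[0.015,0.25,-0.055],87]

```text
time_s: 0.65
tcp_pos: [0.315, 0.52, 0.2368]
eef_rot: [-179.8, -10.3, -14.9]
contact_force: [0.2, 0.4, 0.3]
gripper_width: 0.0871
```

Run:
```python
from h import *
tp=wor([-.014,.0215,.0975]+NF*.12)
plan(tp,TG,10)
```

```text
dist 0.332708882503163 rot 20.118747360806655 totals [6.7079 4.4446 2.1058] [ 0.1616  2.4574 -0.5092]
[0.671, 0.444, 0.211] [0.016, 0.246, -0.051]
[0.66, 0.45, 0.232] [0.016, 0.246, -0.051]
[0.648, 0.455, 0.254] [0.016, 0.246, -0.051]
[0.636, 0.46, 0.275] [0.016, 0.246, -0.051]
[0.623, 0.465, 0.295] [0.016, 0.246, -0.051]
[0.609, 0.47, 0.315] [0.016, 0.246, -0.051]
[0.595, 0.475, 0.335] [0.016, 0.246, -0.051]
[0.579, 0.48, 0.354] [0.016, 0.246, -0.051]
[0.564, 0.485, 0.373] [0.016, 0.246, -0.051]
[0.547, 0.49, 0.391] [0.016, 0.246, -0.051]
```

Tracking is good.

>>> apply_moves:
  targets:
    - [[0.68,0.45,0.21],[0.016,0.25,-0.05],87]
    - [[0.67,0.45,0.23],[0.016,0.25,-0.05],87]
    - [[0.65,0.46,0.25],[0.016,0.25,-0.05],87]
    - [[0.64,0.46,0.27],[0.016,0.25,-0.05],87]
    - [[0.63,0.47,0.3],[0.016,0.25,-0.05],87]

```text
time_s: 1.15
tcp_pos: [0.4316, 0.3922, 0.2194]
eef_rot: [-179.8, -20.7, -12.7]
contact_force: [0.5, -0.9, -0.1]
gripper_width: 0.087
```

>>> apply_moves:
  targets:
    - [[0.61,0.47,0.31],[0.016,0.25,-0.05],60]
    - [[0.6,0.48,0.33],[0.016,0.25,-0.05],50]
    - [[0.58,0.48,0.35],[0.016,0.25,-0.05],50]
    - [[0.56,0.49,0.37],[0.016,0.25,-0.05],50]
    - [[0.55,0.49,0.39],[0.016,0.25,-0.05],50]

```text
time_s: 1.65
tcp_pos: [0.5465, 0.2664, 0.2033]
eef_rot: [179.9, -31.0, -10.2]
contact_force: [0.9, -0.6, 0.9]
gripper_width: 0.0532
```

Run:
```python
from h import *
s,c=snap('wrist','w1')
tp=wor([-.014,.0215,.0975]+NF*.12)
plan(tp,TG,1)
w=load('w1')
for y in(.0215,):
    for o in(.042,.006): print('grip pred',proj(w,wor([0,y,.0733]+NF*o)))
print('tip pred',proj(w,wor(np.array([0,.05,.0733])+np.array([.866,0,.5])*.018+NF*.004)))
print(s['gripper_width'])
```

```text
dist 0.01666890589839537 rot 1.0501041346412716 totals [-0.2196 -0.3283 -0.1328] [ 0.0151 -0.124   0.0402]
[-0.22, -0.328, -0.133] [0.015, -0.124, 0.04]
grip pred (np.float64(301.78745257895366), np.float64(262.86305970203193))
grip pred (np.float64(303.6361061889926), np.float64(247.7161130259498))
tip pred (np.float64(265.8443904781773), np.float64(223.72095521699))
0.053242640348689724
```

View pics/w1.png

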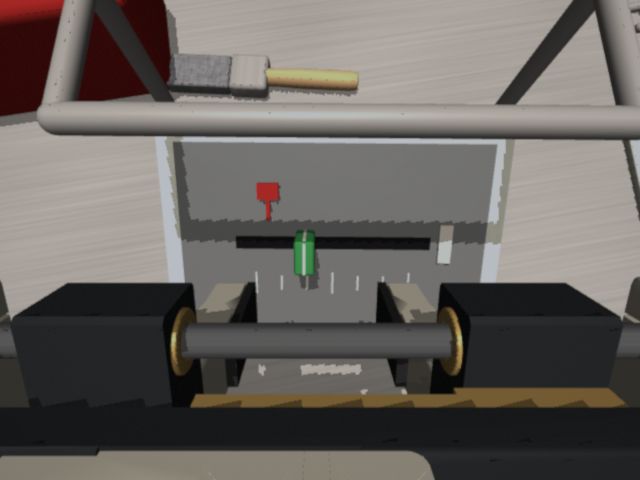

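Run:
```python
from h import *
crop('w1',220,165,460,300,3.3,'b1')
w=load('w1')
for n,u,v,o in(('linetopback',304,246,.042),('line front',304,273,.042),('tip',268,218,.004),('trackL',236,242,0),('trackR',430,244,0),('block',445,247,.01)): print(n,onface(w,u,v,o))
```

```text
linetopback [-0.0108  0.02    0.1156]
line front [-0.0272  0.02    0.1061]
tip [0.0174 0.0483 0.088 ]
trackL [0.0021 0.074  0.0745]
trackR [ 0.0018 -0.076   0.0743]
block [-0.0027 -0.0844  0.0833]
```

View pics/b1.png

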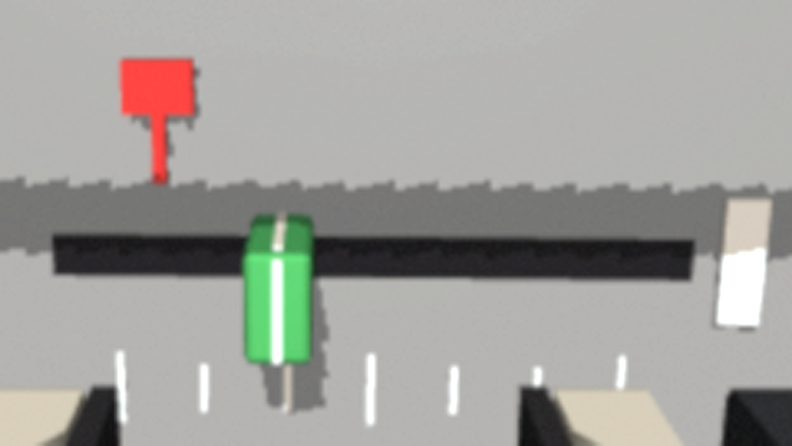

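>>> apply_moves:
  targets:
    - [[-0.2,-0.33,0.5],[0.015,-0.12,0.04],45]
    - [[0,0,0.9],[0,0,0],40]
    - [[0,0,0.6],[0,0,0],40]

```text
time_s: 2.0
tcp_pos: [0.5833, 0.2687, 0.1291]
eef_rot: [-179.6, -30.1, -10.9]
contact_force: [0.6, 0.2, 1.0]
gripper_width: 0.0408
```

Run:
```python
from h import *
s,c=snap('wrist','w2')
tp=wor([-.014,.0215,.0975])
plan(tp,TG,2)
```

```text
dist 0.03230821769801835 rot 0.17103752315771523 totals [-0.0354 -0.0051  0.8069] [-0.0179  0.0011 -0.0116]
[-0.018, -0.003, 0.403] [-0.009, 0.001, -0.006]
[-0.018, -0.003, 0.403] [-0.009, 0.001, -0.006]
```

View pics/w2.png

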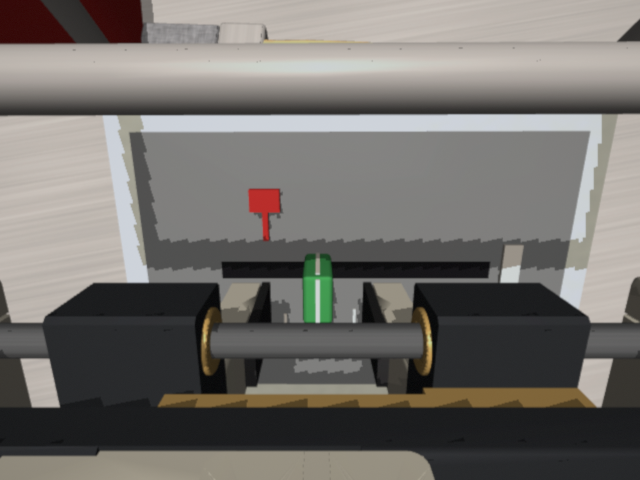

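The grip at (317,290) is centred between the fingers, whose midpoint is at 317. I'll go down and close.

>>> apply_moves:
  targets:
    - [[0,0,0.45],[0,0,0],40]
    - [[0,0,0.35],[0,0,0],40]
    - [[0,0,0],[0,0,0],5]
    - [[0,0,0],[0,0,0],5]
    - [[0,0,0],[0,0,0],5]
  squeeze: 15

```text
time_s: 2.55
tcp_pos: [0.6006, 0.2625, 0.0972]
eef_rot: [-180.0, -29.9, -10.9]
contact_force: [-0.1, 0.1, -0.0]
gripper_width: 0.0213
```

Run:
```python
from h import *
s=r.get_state();print(s['contact_force'],s['gripper_width'])
plan(wor([-.014,.0215,.0975]),TG,1)
print('to closed');plan(wor([-.014,-.0625,.0975]),TG,3)
```

```text
[-0.0928  0.1423 -0.0043] 0.02132711308857931
dist 0.004012703718437576 rot 0.256713065971651 totals [-0.0618 -0.0663 -0.0429] [ 0.0127  0.0072 -0.0286]
[-0.062, -0.066, -0.043] [0.013, 0.007, -0.029]
to closed
dist 0.08138871351899536 rot 0.256713065971651 totals [-0.0535  2.0336 -0.0392] [ 0.0127  0.0072 -0.0286]
[-0.018, 0.678, -0.013] [0.004, 0.002, -0.01]
[-0.019, 0.678, -0.013] [0.004, 0.002, -0.01]
[-0.02, 0.678, -0.014] [0.004, 0.002, -0.01]
```

>>> apply_moves:
  targets:
    - [[-0.05,0.0,-0.03],[0,0,0],5]
    - [[0,0,0],[0,0,0],5]
    - [[0,0.3,0],[0,0,0],5]
    - [[0,0.5,0],[0,0,0],5]
    - [[0,0.5,0],[0,0,0],5]

```text
time_s: 3.05
tcp_pos: [0.5868, 0.2164, 0.1023]
eef_rot: [179.3, -29.0, -10.7]
contact_force: [12.8, 0.8, -18.8]
gripper_width: 0.0142
```

Run:
```python
from h import *
s=r.get_state();print(con(s['tcp_pos']))
print('to closed');plan(wor([-.014,-.06,.0975]),TG,3)
```

```text
[-0.0161 -0.0291  0.1023]
to closed
dist 0.031379950129905784 rot 1.1930878746830302 totals [-0.0115  0.7719  0.1393] [ 0.0888  0.1195 -0.0084]
[-0.004, 0.257, 0.046] [0.03, 0.04, -0.003]
[-0.004, 0.258, 0.045] [0.03, 0.04, -0.003]
[-0.005, 0.258, 0.044] [0.03, 0.04, -0.003]
```

>>> apply_moves:
  targets:
    - [[0,0.15,0.1],[0.05,0.08,0],5]
    - [[0,0.25,0.05],[0.03,0.04,0],5]
    - [[0,0.2,0],[0,0,0],5]

```text
time_s: 3.35
tcp_pos: [0.5815, 0.1943, 0.1038]
eef_rot: [178.9, -28.5, -10.6]
contact_force: [14.0, 0.1, -14.5]
gripper_width: 0.0139
```

Run:
```python
from h import *
s=r.get_state();print(con(s['tcp_pos']))
plan(wor([-.014,-.06,.0975]),TG,1)
```

```text
[-0.0173 -0.0518  0.1038]
dist 0.010872524139225709 rot 1.8234658434727953 totals [-0.0037  0.2017  0.1822] [ 0.1345  0.184  -0.0035]
[-0.004, 0.202, 0.182] [0.135, 0.184, -0.004]
```

>>> apply_moves:
  targets:
    - [[0,0.1,0.2],[0.13,0.2,0],5]
    - [[0,0.15,0.15],[0.1,0.15,0],5]

```text
time_s: 3.55
tcp_pos: [0.5814, 0.1903, 0.1086]
eef_rot: [179.0, -28.8, -10.5]
contact_force: [4.6, 2.0, -20.0]
gripper_width: 0.0137
```

Run:
```python
from h import *
s,c=snap('wrist','w3');print(con(s['tcp_pos']),s['contact_force'],s['moment'])
plan(wor([-.014,-.06,.0975]),TG,1)
```

```text
[-0.0166 -0.0557  0.1086] [  4.6364   1.9709 -19.9518] [1.775  3.5838 0.5024]
dist 0.012468077272655385 rot 1.507651353845118 totals [-0.0833  0.0924  0.2858] [0.1149 0.1486 0.0149]
[-0.083, 0.092, 0.286] [0.115, 0.149, 0.015]
```

View pics/w3.png

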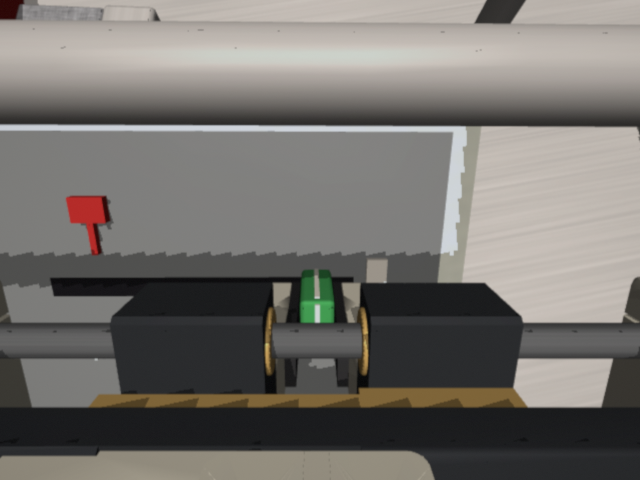

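Run:
```python
from h import *
s,c=snap('scene','s3');print(s['joints'],s['qd'],s['contact_force'],s['moment'],s['joint_torque'])
crop('s3',340,80,540,330,2.4,'s3c')
w=load('w3');print([float(w['z_map'][v,320]) for v in(30,70,120,150,300)])
```

```text
[ 26.7592  11.8205 -56.8306  95.3753 -17.8496 -39.476 ] [ 0.2767  0.1382  0.23    0.5036 -0.4848 -0.855 ] [  1.8397   0.0017 -20.3335] [1.3496 4.6191 0.1641] [  0.3493 -47.2816  28.2486   0.9192  -3.4275  -0.0761]
[0.05045736953616142, 0.05044461786746979, 0.054990027099847794, 0.17458675801753998, 0.1529390513896942]
```

View pics/s3c.png

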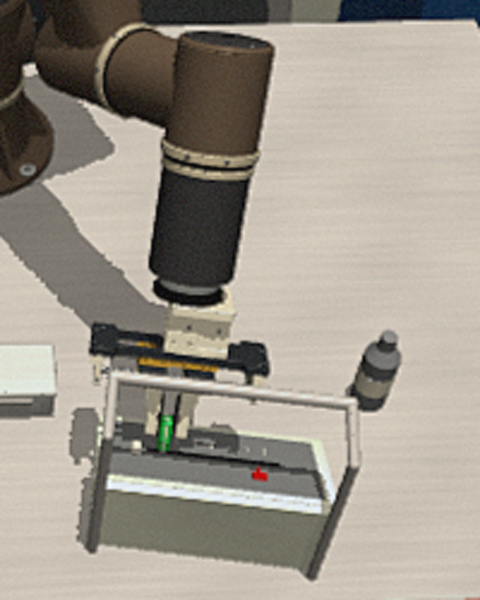

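The arm has run up against its joint 4 (95.4 of 95.5) and joint 3 limits with the full 30° tilt. That explains the pull along the normal. Turning about the track axis keeps the pads flush with the grip, so I'll loosen the fingers and reduce the tilt.

>>> apply_moves:
  targets:
    - [[0,0,0],[0,0,0],30]
    - [[0,0,0],[0,-0.4,0],30]
    - [[0,0,0],[0,-0.4,0],30]

```text
time_s: 3.95
tcp_pos: [0.59, 0.1888, 0.1174]
eef_rot: [179.0, -25.6, -10.6]
contact_force: [3.2, -0.4, 3.1]
gripper_width: 0.0285
```

```bash
cat >> h.py <<'E'
def TT(tilt,yaw=CY): return R.from_euler('xyz',[180,-tilt,yaw],degrees=True)
E
python3 - <<'E'
from h import *
s=r.get_state();print(con(s['tcp_pos']),s['joints'],s['contact_force'],s['gripper_width'])
plan(wor([-.014,-.055,.0975]),TT(22),2)
E
```

```text
[-0.0079 -0.0556  0.1174] [ 34.8581  12.2672 -52.6855  69.7571 -20.012  -21.3272] [ 3.2347 -0.4493  3.1117] 0.028451238354375432
dist 0.020824740543053954 rot 3.7852280010936927 totals [-0.3523 -0.0222  0.3827] [ 0.1298 -0.4549 -0.008 ]
[-0.176, -0.011, 0.191] [0.065, -0.227, -0.004]
[-0.17, -0.009, 0.197] [0.065, -0.227, -0.004]
```

>>> apply_moves:
  targets:
    - [[-0.17,0,0.15],[0.06,-0.3,0],30]
    - [[-0.17,0,0.15],[0.06,-0.3,0],30]

```text
time_s: 4.15
tcp_pos: [0.5863, 0.1935, 0.1076]
eef_rot: [-179.6, -21.2, -10.8]
contact_force: [1.8, -0.4, 1.0]
gripper_width: 0.0295
```

Run:
```python
from h import *
s,c=snap('wrist','w4');print(con(s['tcp_pos']),s['joints'],s['contact_force'],s['gripper_width'])
plan(wor([-.014,-.055,.0975]),TT(20),1)
w=load('w4');print([float(w['z_map'][v,320]) for v in(5,30,70,120,150,300)])
```

```text
[-0.0124 -0.0517  0.1076] [ 39.4161  13.646  -48.1166  49.6619 -20.9982  -5.8592] [ 1.7644 -0.4005  0.9623] 0.029516052777924854
dist 0.009820238926039804 rot 1.1566973994687402 totals [-0.118   0.0753  0.2017] [-0.0516 -0.1243 -0.0529]
[-0.118, 0.075, 0.202] [-0.052, -0.124, -0.053]
[0.280953973531723, 0.28158849477767944, 0.2785591781139374, 0.15811768174171448, 0.0, 0.15883538126945496]
```

View pics/w4.png

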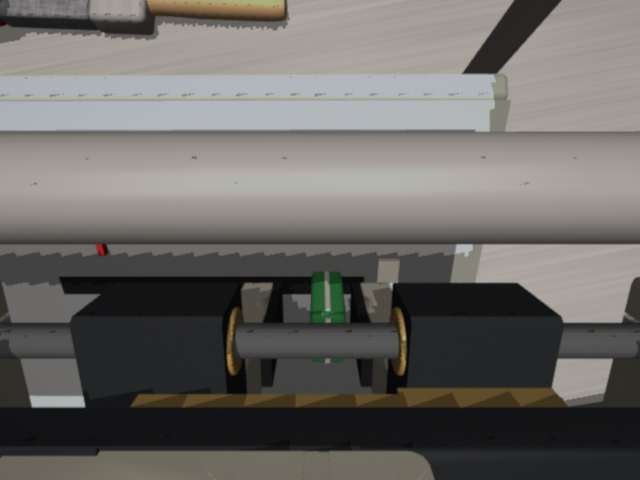

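>>> apply_moves:
  targets:
    - [[-0.12,0.08,0.2],[-0.05,0.0,-0.05],30]
    - [[0,0.02,0],[0,0,0],5]
    - [[0,0,0],[0,0,0],5]
    - [[0,0,0],[0,0,0],5]
  squeeze: 12

```text
time_s: 4.6
tcp_pos: [0.5881, 0.1931, 0.1049]
eef_rot: [-179.7, -21.7, -10.7]
contact_force: [3.2, 0.8, -9.9]
gripper_width: 0.0141
```

Run:
```python
from h import *
s=r.get_state();print(con(s['tcp_pos']),s['joints'],s['contact_force'],s['gripper_width'])
plan(wor([-.014,-.06,.0975]),TT(21),1)
```

```text
[-0.0105 -0.0517  0.1049] [ 38.3545  13.823  -49.0875  53.4741 -20.0307  -8.6382] [ 3.1691  0.7898 -9.9103] 0.014090353017338396
dist 0.011625592845251989 rot 0.7393542099365109 totals [-0.1485  0.2074  0.1393] [-0.0362 -0.0844 -0.0103]
[-0.149, 0.207, 0.139] [-0.036, -0.084, -0.01]
```

>>> apply_moves:
  targets:
    - [[-0.05,0.15,0.12],[0,0,0],5]
    - [[-0.05,0.15,0.1],[0,-0.05,0],5]

```text
time_s: 4.8
tcp_pos: [0.5891, 0.1863, 0.101]
eef_rot: [-179.2, -21.8, -10.6]
contact_force: [-8.5, 3.8, 15.1]
gripper_width: 0.0138
```

Run:
```python
from h import *
s=r.get_state();print(con(s['tcp_pos']),s['joints'],s['contact_force'],s['gripper_width'])
plan(wor([-.014,-.06,.0975]),TT(21),1)
```

```text
[-0.0083 -0.0583  0.101 ] [ 36.1213  13.7041 -50.4976  57.5125 -17.9401 -10.612 ] [-8.4772  3.7916 15.0969] 0.013838937936736828
dist 0.00691167652442033 rot 1.1511739133183376 totals [-0.1647  0.0435  0.0289] [-0.1065 -0.0966  0.0046]
[-0.165, 0.044, 0.029] [-0.107, -0.097, 0.005]
```

>>> apply_moves:
  targets:
    - [[-0.06,0.15,-0.02],[-0.05,-0.05,0],5]
    - [[-0.03,0.15,0],[-0.05,-0.05,0],5]

```text
time_s: 5.0
tcp_pos: [0.5875, 0.1843, 0.1039]
eef_rot: [-179.0, -21.3, -10.2]
contact_force: [8.0, 19.5, -16.2]
gripper_width: 0.014
```

Run:
```python
from h import *
s,c=snap('wrist','w5');print(con(s['tcp_pos']),s['joints'],s['contact_force'],RC.T@s['contact_force'],s['gripper_width'])
snap('scene','s5');crop('s5',380,220,500,320,6,'s5c')
```

```text
[-0.0096 -0.0605  0.1039] [ 37.1497  13.425  -49.5768  52.873  -18.6563  -6.5608] [  8.0116  19.5078 -16.1984] [  4.2864  20.6486 -16.1984] 0.014020165398970774
```

View pics/s5c.png

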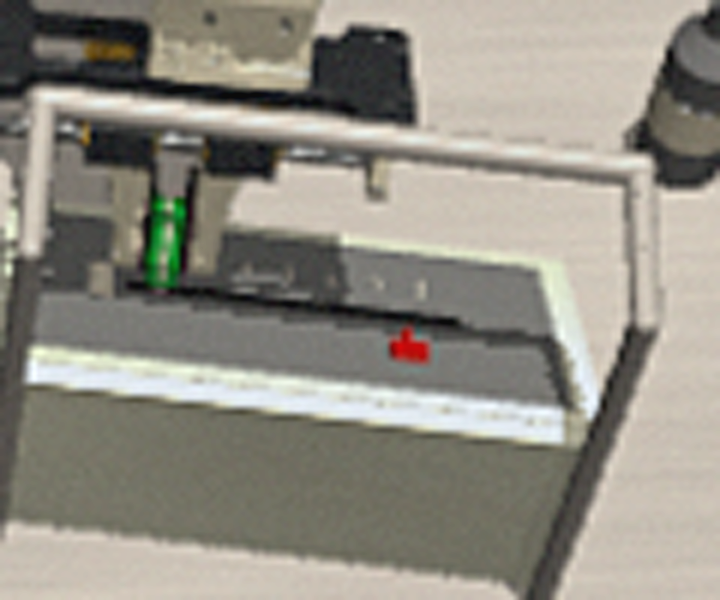

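View pics/w5.png

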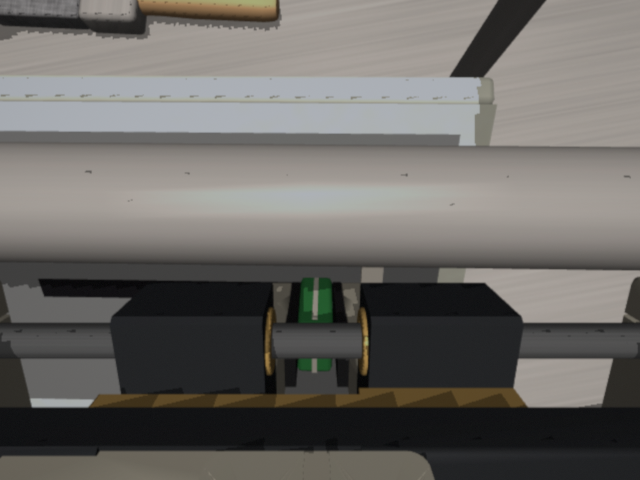

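The grip is at its stop, with 20 N along +y and console y = −60.5 mm. I'll release and back out.

>>> apply_moves:
  targets:
    - [[0,-0.03,0],[0,0,0],34]
    - [[0,0,0],[0,0,0],34]
    - [[0,0,-0.5],[0,0,0],34]
    - [[0,0,-0.8],[0,0,0],34]
    - [[0,0,-0.9],[0,0,0],34]

```text
time_s: 5.6
tcp_pos: [0.5549, 0.1878, 0.1851]
eef_rot: [-179.4, -21.0, -10.2]
contact_force: [2.6, -0.3, 0.8]
gripper_width: 0.0339
```

Run:
```python
from h import *
s,c=snap('wrist','w6');print(con(s['tcp_pos']),s['joints'],s['contact_force'],s['gripper_width'])
w=load('w6')
print('closed line pred',proj(w,wor([0,-.06,.0733]+NF*.042)))
plan([.52,.06,.28],TT(0),8)
```

```text
[-0.0422 -0.063   0.1851] [ 46.0048   5.6389 -42.1025  31.6736 -33.8183   8.6303] [ 2.5587 -0.346   0.7636] 0.033878032926435556
closed line pred (np.float64(311.0798232315558), np.float64(271.46087662301915))
dist 0.16089911187576317 rot 21.342093834064503 totals [ 0.5221  3.3094 -2.2261] [-0.1269 -2.664   0.0618]
[0.065, 0.414, -0.278] [-0.016, -0.333, 0.008]
[0.053, 0.414, -0.28] [-0.016, -0.333, 0.008]
[0.04, 0.415, -0.281] [-0.016, -0.333, 0.008]
[0.027, 0.415, -0.282] [-0.016, -0.333, 0.008]
[0.015, 0.416, -0.282] [-0.016, -0.333, 0.008]
[0.002, 0.417, -0.282] [-0.016, -0.333, 0.008]
[-0.01, 0.417, -0.28] [-0.016, -0.333, 0.008]
[-0.023, 0.418, -0.279] [-0.016, -0.333, 0.008]
```

View pics/w6.png

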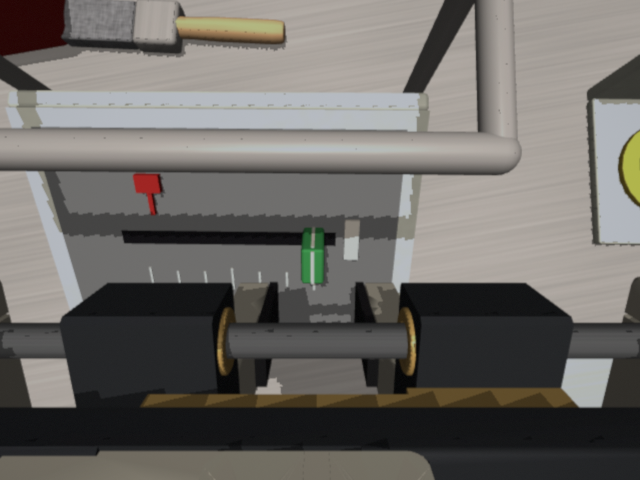

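The green line (313,258) lines up with the last tick, so the feed is shut. Next are the jars.

>>> apply_moves:
  targets:
    - [[0.0,0.35,-0.4],[-0.02,-0.35,0.01],60]
    - [[0.0,0.45,-0.35],[-0.02,-0.35,0.01],87]
    - [[0.0,0.5,-0.35],[-0.02,-0.35,0.01],87]
    - [[0.0,0.6,-0.28],[-0.02,-0.35,0.01],87]
    - [[0.0,0.6,-0.28],[-0.02,-0.35,0.01],87]

```text
time_s: 6.15
tcp_pos: [0.5166, 0.0932, 0.2607]
eef_rot: [-179.5, -7.0, -10.2]
contact_force: [1.5, -0.5, 0.8]
gripper_width: 0.0686
```

Run:
```python
from h import *
plan([.54,-.15,.27],TT(0),6)
```

```text
dist 0.24455019202114514 rot 7.051453922135151 totals [ 1.665   5.882  -0.0869] [-0.072  -0.8765  0.0596]
[0.278, 0.98, -0.014] [-0.012, -0.146, 0.01]
[0.279, 0.98, -0.019] [-0.012, -0.146, 0.01]
[0.279, 0.98, -0.023] [-0.012, -0.146, 0.01]
[0.28, 0.979, -0.027] [-0.012, -0.146, 0.01]
[0.281, 0.979, -0.031] [-0.012, -0.146, 0.01]
[0.282, 0.979, -0.035] [-0.012, -0.146, 0.01]
```

>>> apply_moves:
  targets:
    - [[0.28,0.95,-0.02],[-0.01,-0.15,0.01],87]
    - [[0.28,0.95,-0.02],[-0.01,-0.15,0.01],87]
    - [[0.28,0.95,-0.02],[-0.01,-0.15,0.01],87]
    - [[0.28,0.95,-0.02],[-0.01,-0.15,0.01],87]
    - [[0.28,0.95,-0.02],[-0.01,-0.15,0.01],87]

```text
time_s: 6.65
tcp_pos: [0.5378, -0.1107, 0.2744]
eef_rot: [-179.5, -1.2, -10.5]
contact_force: [0.8, 1.7, -0.1]
gripper_width: 0.0871
```

>>> apply_moves:
  targets:
    - [[0.2,0.8,0],[0,-0.1,0],87]
    - [[0,0,0],[0,0,0],87]

```text
time_s: 6.85
tcp_pos: [0.5396, -0.15, 0.2749]
eef_rot: [-179.6, -0.4, -10.8]
contact_force: [-0.0, 0.2, -0.8]
gripper_width: 0.0871
```

Run:
```python
from h import *
s,c=snap('wrist','w7');print(s['tcp_pos'],s['eef_rot'],s['joints'])
w=load('w7')
for n,p in(('bj',[.6105,-.128,.116]),('yj',[.5865,-.246,.116]),('ypad',[.6088,-.1286,.016]),('bpad',[.5866,-.2466,.016])):print(n,proj(w,p))
```

```text
[ 0.5396 -0.15    0.2749] [-179.5741   -0.3876  -10.7897] [  4.2747   8.408  -11.3807  -0.3311 -69.7267  75.0504]
bj (np.float64(270.4112347678672), np.float64(143.99261589322322))
yj (np.float64(429.1766190381652), np.float64(146.2466315816974))
ypad (np.float64(283.4348213619756), np.float64(142.3146460029514))
bpad (np.float64(402.5429583038688), np.float64(142.19945520294925))
```

View pics/w7.png

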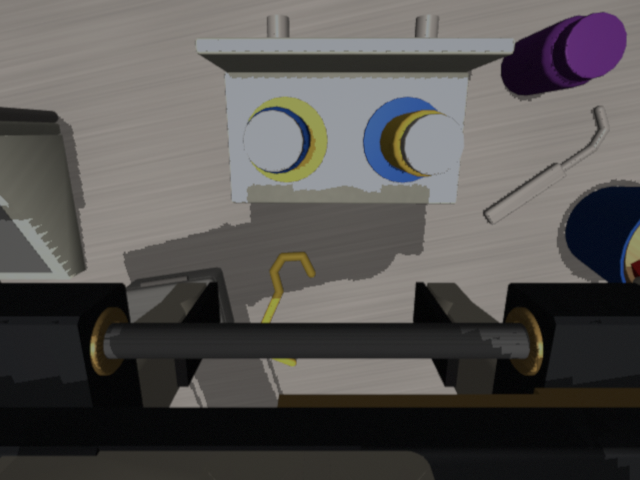

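```bash
cat >> h.py <<'E'
def blob(c,lo,hi,box):
    h=cv2.cvtColor(c['img'],cv2.COLOR_BGR2HSV);m=cv2.inRange(h,lo,hi);k=np.zeros_like(m);k[box[1]:box[3],box[0]:box[2]]=1;m*=k
    cs,_=cv2.findContours(m,cv2.RETR_EXTERNAL,cv2.CHAIN_APPROX_NONE);ct=cv2.convexHull(np.vstack([x for x in cs if cv2.contourArea(x)>8]));return ct
E
python3 - <<'E'
from h import *
w=load('w7');t=load('top0')
hs=cv2.cvtColor(w['img'],cv2.COLOR_BGR2HSV)
for p in((320,110),(274,140),(433,143),(318,135),(375,140),(290,140),(390,140)):print(p,hs[p[1],p[0]])
tp={'y':(375.83,215.0),'b':(419.4,223.7)}
for k,lo,hi,b in(('y',(24,120,130),(34,255,255),(235,90,340,190)),('b',(105,140,130),(118,255,255),(350,90,470,190))):
    e=cv2.fitEllipse(blob(w,lo,hi,b));print('pad',k,e,onz(w,*e[0],.016),two(w,e[0],t,tp[k]))
g=cv2.cvtColor(w['img'],cv2.COLOR_BGR2GRAY)
crop('w7',220,80,480,200,3,'w7c')
print(hs[139,245:310:4].tolist())
E
```

```text
(320, 110) [107  14 159]
(274, 140) [108  16 160]
(433, 143) [107  14 159]
(318, 135) [ 32 121 154]
(375, 140) [109 161 154]
(290, 140) [108  16 160]
(390, 140) [ 24 183  53]
pad y ((284.99530029296875, 139.7841339111328), (79.50007629394531, 82.83538055419922), 145.8196258544922) [ 0.6109 -0.1307  0.016 ] (array([ 0.6109, -0.1292, -0.0003]), np.float64(2.7997626308753883e-05))
pad b ((404.47003173828125, 139.35006713867188), (79.74076080322266, 85.56663513183594), 31.284791946411133) [ 0.589  -0.2489  0.016 ] (array([ 0.588 , -0.249 ,  0.0078]), np.float64(0.0032479838612755585))
[[108, 16, 160], [107, 14, 159], [107, 14, 159], [108, 16, 160], [110, 14, 160], [107, 14, 159], [108, 16, 160], [110, 14, 160], [107, 14, 159], [107, 14, 159], [107, 14, 159], [107, 14, 159], [110, 14, 159], [108, 16, 160], [107, 12, 149], [110, 198, 94], [113, 124, 35]]
```

View pics/w7c.png

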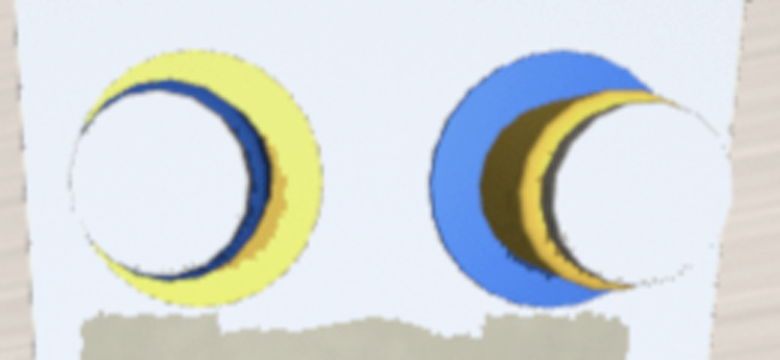

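Run:
```python
from h import *
w=load('w7');t=load('top0')
b=onz(w,272.8,140.8,.116);y=onz(w,432.5,144.5,.116);print(b,y)
Q=lambda x,y:(340+(x+.5)/5-.5,160+(y+.5)/5-.5)
print(two(w,(272.8,140.8),t,Q(195,244)),two(w,(432.5,144.5),t,Q(425,297)))
pb,py=onz(w,404.47,139.35,.016),onz(w,285,139.78,.016)
RD=R.from_euler('z',-10.6,degrees=True).as_matrix()
print('jar-pad, dock axes: blue on yellow',RD.T@(b-py),' yel on blue',RD.T@(y-pb),'pad-pad',RD.T@(py-pb), 'top pads',RD.T@(np.array([.6087,-.1282,0])-[.5862,-.2463,0]))
plan([.612,-.1295,.20],TT(0),3)
```

```text
[ 0.6125 -0.1303  0.116 ] [ 0.5873 -0.2486  0.116 ]
(array([ 0.6126, -0.1293,  0.1084]), np.float64(0.000408530939711347)) (array([ 0.5866, -0.2473,  0.1161]), np.float64(0.0029673281620512565))
jar-pad, dock axes: blue on yellow [0.0014 0.0007 0.1   ]  yel on blue [-0.0017 -0.0001  0.1   ] pad-pad [-0.0002  0.1202  0.    ] top pads [0.0004 0.1202 0.    ]
dist 0.10612192042580879 rot 0.639098508027482 totals [ 1.6765 -0.7995  1.8944] [-0.0558 -0.0527 -0.0221]
[0.559, -0.267, 0.631] [-0.019, -0.018, -0.007]
[0.561, -0.268, 0.629] [-0.019, -0.018, -0.007]
[0.562, -0.269, 0.627] [-0.019, -0.018, -0.007]
```

>>> apply_moves:
  targets:
    - [[0.55,-0.27,0.62],[-0.02,-0.02,-0.01],87]
    - [[0.55,-0.27,0.62],[-0.02,-0.02,-0.01],87]
    - [[0.55,-0.26,0.62],[-0.02,-0.02,-0.01],87]
    - [[0,0,0],[0,0,0],87]

```text
time_s: 7.3
tcp_pos: [0.6126, -0.1288, 0.2023]
eef_rot: [180.0, -0.3, -10.7]
contact_force: [-0.6, 0.1, -0.5]
gripper_width: 0.0871
```

Run:
```python
from h import *
s,c=snap('wrist','w8');print(s['tcp_pos'],s['eef_rot'])
plan([.6115,-.1295,.079],TT(0),4)
```

```text
[ 0.6126 -0.1288  0.2023] [179.9974  -0.2723 -10.7074]
dist 0.12531000448883614 rot 0.4001223728680566 totals [-0.0413  0.0111  3.1325] [-0.0001 -0.0486 -0.0118]
[-0.01, 0.003, 0.783] [-0.0, -0.012, -0.003]
[-0.009, 0.003, 0.783] [-0.0, -0.012, -0.003]
[-0.008, 0.003, 0.783] [-0.0, -0.012, -0.003]
[-0.006, 0.003, 0.783] [-0.0, -0.012, -0.003]
```

View pics/w8.png

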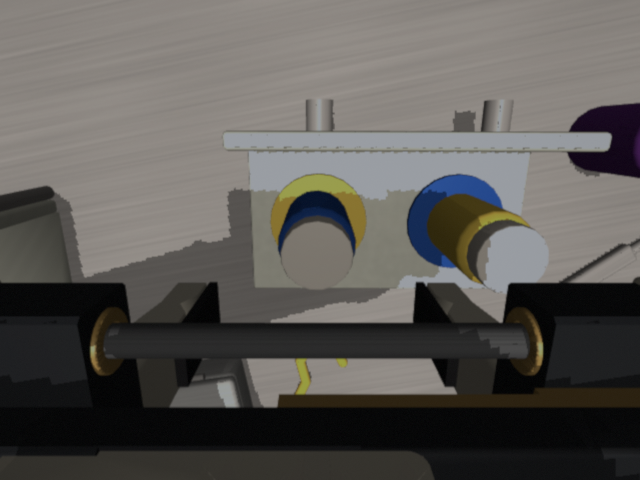

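Blue jar's cap (317,253) is centred between the fingers (217 to 414, middle 316). Going down, then closing.

>>> apply_moves:
  targets:
    - [[-0.02,0,0.8],[0,-0.01,0],87]
    - [[0,0,0.8],[0,-0.01,0],87]
    - [[0,0,0.8],[0,-0.01,0],87]
    - [[0,0,0.65],[0,-0.01,0],87]
    - [[0,0,0],[0,0,0],87]

```text
time_s: 7.85
tcp_pos: [0.6139, -0.1272, 0.087]
eef_rot: [-179.9, -0.7, -10.5]
contact_force: [-0.8, -0.0, -0.2]
gripper_width: 0.0869
```

>>> apply_moves:
  targets:
    - [[0,0,0],[0,0,0],45]
    - [[0,0,0],[0,0,0],45]
    - [[0,0,0],[0,0,0],45]
    - [[0,0,0],[0,0,0],45]
  squeeze: 25

```text
time_s: 8.25
tcp_pos: [0.6166, -0.1267, 0.0943]
eef_rot: [-179.8, -1.2, -10.4]
contact_force: [0.2, 0.5, -0.2]
gripper_width: 0.0608
```

Run:
```python
from h import *
plan([.6115,-.1285,.079],TT(0),1)
```

```text
dist 0.016204643171898094 rot 1.2485752396033114 totals [-0.1246  0.067   0.3796] [-0.0193 -0.1535  0.0207]
[-0.125, 0.067, 0.38] [-0.019, -0.153, 0.021]
```

>>> apply_moves:
  targets:
    - [[-0.14,0.03,0.42],[-0.02,-0.17,0.02],62]
    - [[-0.02,0,0.06],[0,-0.02,0],45]
    - [[-0.02,0,0.045],[0,-0.02,0],45]
    - [[-0.02,0,0.045],[0,-0.02,0],45]

```text
time_s: 8.65
tcp_pos: [0.6114, -0.127, 0.0757]
eef_rot: [180.0, 0.3, -10.5]
contact_force: [-6.1, 3.9, 19.4]
gripper_width: 0.054
```

Run:
```python
from h import *
s=r.get_state();print(s['gripper_width'],s['contact_force'])
plan([.6115,-.1285,.079],TT(0),1)
```

```text
0.05395467383443351 [-6.0611  3.8533 19.4105]
dist 0.0036627352004955853 rot 0.30431854088999916 totals [ 0.0086  0.0367 -0.0835] [0.0015 0.0362 0.0117]
[0.009, 0.037, -0.083] [0.001, 0.036, 0.012]
```

>>> apply_moves:
  targets:
    - [[0,0,-0.4],[0,0,0],45]
    - [[0,0,-0.6],[0,0,0],45]
    - [[0,0,-0.6],[0,0,0],45]
    - [[-0.2,0.1,-0.6],[0,0,0],45]

```text
time_s: 9.05
tcp_pos: [0.6003, -0.1292, 0.1608]
eef_rot: [179.9, 0.9, -10.6]
contact_force: [0.4, -0.4, -2.0]
gripper_width: 0.0534
```

Run:
```python
from h import *
s=r.get_state();print(s['gripper_width'],s['contact_force'])
plan([.45,-.225,.15],TT(0),6)
```

```text
0.05335267357733629 [ 0.4492 -0.3833 -2.0221]
dist 0.17859577608229874 rot 0.9296097277596698 totals [-3.2512  3.0426  0.3285] [0.0127 0.1154 0.0049]
[-0.542, 0.507, 0.055] [0.002, 0.019, 0.001]
[-0.542, 0.507, 0.053] [0.002, 0.019, 0.001]
[-0.542, 0.507, 0.052] [0.002, 0.019, 0.001]
[-0.542, 0.507, 0.05] [0.002, 0.019, 0.001]
[-0.542, 0.507, 0.048] [0.002, 0.019, 0.001]
[-0.542, 0.507, 0.047] [0.002, 0.019, 0.001]
```

>>> apply_moves:
  targets:
    - [[-0.7,0.3,-0.1],[0,0,0],45]
    - [[-0.7,0.3,0],[0,0.03,0],45]
    - [[-0.6,0.55,0.05],[0,0.03,0],45]
    - [[-0.5,0.65,0.1],[0,0.03,0],45]
    - [[-0.4,0.65,0.1],[0,0.03,0],45]

```text
time_s: 9.55
tcp_pos: [0.4668, -0.2042, 0.1581]
eef_rot: [180.0, -0.3, -10.4]
contact_force: [-0.2, -1.5, -1.9]
gripper_width: 0.0532
```

Run:
```python
from h import *
s=r.get_state();print(s['gripper_width'],s['contact_force'])
plan([.45,-.225,.12],TT(0),2)
```

```text
0.053234975839718396 [-0.2414 -1.4747 -1.9456]
dist 0.04653528901283852 rot 0.4011605588992709 totals [-0.3248  0.5877  0.95  ] [ 0.0017 -0.0393  0.0311]
[-0.162, 0.294, 0.475] [0.001, -0.02, 0.016]
[-0.16, 0.294, 0.475] [0.001, -0.02, 0.016]
```

>>> apply_moves:
  targets:
    - [[-0.17,0.29,0.5],[0,-0.02,0.015],45]
    - [[-0.17,0.29,0.5],[0,-0.02,0.015],45]
    - [[0,0,0.5],[0,0,0],45]
    - [[0,0,0.5],[0,0,0],45]

```text
time_s: 9.95
tcp_pos: [0.4456, -0.2276, 0.0776]
eef_rot: [-180.0, -0.2, -10.8]
contact_force: [0.5, 0.1, -1.9]
gripper_width: 0.0531
```

Run:
```python
from h import *
s=r.get_state();print(s['gripper_width'],s['contact_force'])
plan([.45,-.225,.061],TT(0),1)
```

```text
0.05309701815093583 [ 0.4729  0.1262 -1.871 ]
dist 0.017410103496193995 rot 0.31409148439302376 totals [ 0.094  -0.0843  0.4165] [-0.0053 -0.0248 -0.0299]
[0.094, -0.084, 0.417] [-0.005, -0.025, -0.03]
```

>>> apply_moves:
  targets:
    - [[0,0,0.35],[0,-0.02,0],45]
    - [[0,0,0.1],[0,-0.02,0],45]
    - [[0,0,0.06],[0,0,0],45]

```text
time_s: 10.25
tcp_pos: [0.445, -0.2278, 0.0577]
eef_rot: [180.0, 0.3, -10.8]
contact_force: [-9.2, 10.0, 34.3]
gripper_width: 0.0533
```

>>> apply_moves:
  targets:
    - [[0,0,-0.04],[0,0,0],80]
    - [[0,0,0],[0,0,0],80]
    - [[0,0,0],[0,0,0],86]
    - [[0,0,-0.5],[0,0,0],86]
    - [[0,0,-0.9],[0,0,0],86]

```text
time_s: 10.75
tcp_pos: [0.443, -0.2273, 0.1135]
eef_rot: [180.0, 0.7, -10.8]
contact_force: [0.4, -0.4, 0.8]
gripper_width: 0.0843
```

>>> apply_moves:
  targets:
    - [[0,0,-0.9],[0,0,0],86]
    - [[0,0,-0.9],[0,0,0],86]

```text
time_s: 10.95
tcp_pos: [0.4428, -0.2274, 0.1869]
eef_rot: [180.0, 0.9, -10.8]
contact_force: [1.2, 0.9, -0.5]
gripper_width: 0.0857
```

Run:
```python
from h import *
s,c=snap('wrist','w9');print(s['gripper_width'],s['contact_force'],s['tcp_pos'])
plan([.5868,-.2473,.2],TT(0),4)
```

```text
0.08568802505375496 [ 1.2146  0.8824 -0.4899] [ 0.4428 -0.2274  0.1869]
dist 0.14226102766853857 rot 0.4653968794550779 totals [ 3.546  -0.1929 -0.1932] [ 0.0146  0.0539 -0.0163]
[0.887, -0.048, -0.048] [0.004, 0.013, -0.004]
[0.887, -0.048, -0.047] [0.004, 0.013, -0.004]
[0.887, -0.047, -0.045] [0.004, 0.013, -0.004]
[0.887, -0.047, -0.043] [0.004, 0.013, -0.004]
```

View pics/w9.png

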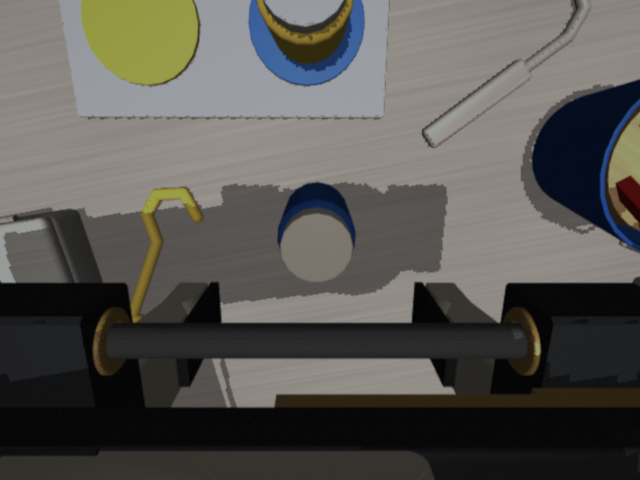

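Blue jar stands upright on the bench at (316,245). Now the yellow jar.

>>> apply_moves:
  targets:
    - [[0.88,-0.05,-0.04],[0,0.01,0],86]
    - [[0.88,-0.05,-0.03],[0,0.01,0],86]
    - [[0.88,-0.05,-0.02],[0,0.01,0],86]
    - [[0.8,-0.05,0],[0,0.01,0],86]

```text
time_s: 11.4
tcp_pos: [0.5852, -0.2469, 0.2014]
eef_rot: [180.0, -0.4, -10.8]
contact_force: [-0.0, -0.4, 0.8]
gripper_width: 0.0863
```

Run:
```python
from h import *
s,c=snap('wrist','w10');print(s['tcp_pos'])
plan([.5868,-.2473,.079],TT(0),3)
```

```text
[ 0.5852 -0.2469  0.2014]
dist 0.12161396037258079 rot 0.472885613035534 totals [-0.0877  0.0026  3.0391] [ 0.0121 -0.0558 -0.0153]
[-0.029, 0.001, 1.013] [0.004, -0.019, -0.005]
[-0.027, 0.001, 1.013] [0.004, -0.019, -0.005]
[-0.024, 0.002, 1.013] [0.004, -0.019, -0.005]
```

View pics/w10.png

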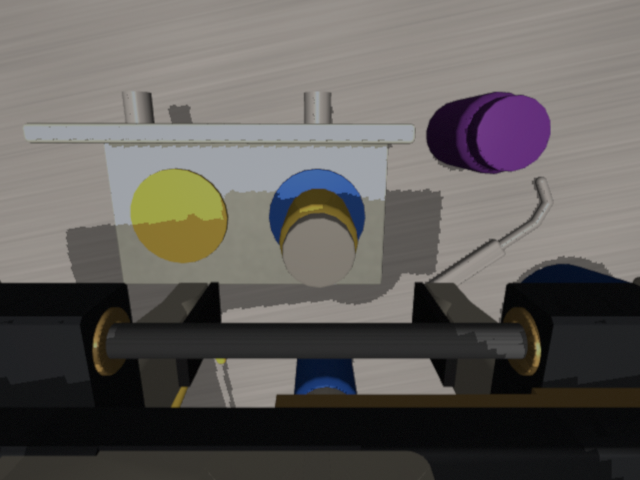

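>>> apply_moves:
  targets:
    - [[-0.02,0.02,0.8],[0,-0.02,0],86]
    - [[-0.02,0,0.8],[0,-0.02,0],86]
    - [[-0.02,0,0.8],[0,-0.02,0],86]
    - [[-0.02,0,0.6],[0,-0.02,0],86]

```text
time_s: 11.85
tcp_pos: [0.5916, -0.249, 0.0783]
eef_rot: [179.9, -0.2, -10.7]
contact_force: [-0.4, -0.7, 0.0]
gripper_width: 0.0855
```

Run:
```python
from h import *
plan([.5868,-.2473,.078],TT(0),1)
```

```text
dist 0.005101352335422763 rot 0.24242456671792117 totals [-0.1259 -0.0193  0.0062] [ 0.0149 -0.0236 -0.0117]
[-0.126, -0.019, 0.006] [0.015, -0.024, -0.012]
```

>>> apply_moves:
  targets:
    - [[-0.14,-0.02,0.04],[0,-0.03,0],65]
    - [[-0.02,0,0.03],[0,-0.02,0],45]
    - [[-0.02,0,0.03],[0,-0.02,0],45]
    - [[-0.02,0,0.03],[0,-0.02,0],45]
    - [[-0.02,0,0.02],[0,-0.02,0],45]

```text
time_s: 12.35
tcp_pos: [0.5815, -0.2465, 0.0712]
eef_rot: [179.9, 0.9, -10.7]
contact_force: [-0.1, -0.6, -3.0]
gripper_width: 0.0533
```

Run:
```python
from h import *
s=r.get_state();print(s['gripper_width'],s['contact_force'])
plan([.5868,-.2473,.078],TT(0),1)
```

```text
0.05327189389193098 [-0.1019 -0.6162 -3.0404]
dist 0.00867830854973227 rot 0.9462035637073335 totals [ 0.1304 -0.0036 -0.1734] [ 0.0183  0.1162 -0.0121]
[0.13, -0.004, -0.173] [0.018, 0.116, -0.012]
```

>>> apply_moves:
  targets:
    - [[0,0,-0.4],[0,0.03,0],45]
    - [[0,0,-0.6],[0,0.03,0],45]
    - [[0,-0.3,-0.6],[0,0.03,0],45]
    - [[0,-0.8,-0.2],[0,0.03,0],45]
    - [[0,-0.8,0],[0,0,0],45]

```text
time_s: 12.85
tcp_pos: [0.5956, -0.173, 0.1506]
eef_rot: [179.9, -0.2, -11.0]
contact_force: [0.4, 0.1, -3.1]
gripper_width: 0.0531
```

Run:
```python
from h import *
s=r.get_state();print(s['gripper_width'],s['contact_force'])
plan([.6053,-.1286,.1],TT(0),2)
```

```text
0.05314806290616865 [ 0.4477  0.1297 -3.0519]
dist 0.06799642664554086 rot 0.47390364174067484 totals [ 0.0215 -1.1375  1.2631] [ 0.0106 -0.0199 -0.0548]
[0.011, -0.569, 0.632] [0.005, -0.01, -0.027]
[0.014, -0.568, 0.632] [0.005, -0.01, -0.027]
```

>>> apply_moves:
  targets:
    - [[0,-0.57,0.4],[0,-0.01,-0.03],45]
    - [[0,-0.55,0.5],[0,-0.01,-0.03],45]
    - [[0,0,0.4],[0,0,0],45]

```text
time_s: 13.15
tcp_pos: [0.6086, -0.1241, 0.1064]
eef_rot: [-179.9, -0.8, -10.4]
contact_force: [-0.3, -0.2, -3.6]
gripper_width: 0.053
```

Run:
```python
from h import *
s=r.get_state();print(s['gripper_width'],s['contact_force'])
plan([.6053,-.1286,.075],TT(0),1)
```

```text
0.053046994468763105 [-0.346  -0.2203 -3.5896]
dist 0.03191710007704569 rot 0.7953772797914247 totals [-0.0707  0.1273  0.7845] [-0.0151 -0.0943  0.0276]
[-0.071, 0.127, 0.785] [-0.015, -0.094, 0.028]
```

>>> apply_moves:
  targets:
    - [[-0.08,0.12,0.3],[-0.01,-0.1,0.03],45]
    - [[0,0,0.3],[0,0,0],45]

```text
time_s: 13.35
tcp_pos: [0.6048, -0.1275, 0.0833]
eef_rot: [-179.9, 0.0, -10.5]
contact_force: [0.3, -0.0, -3.3]
gripper_width: 0.0534
```

Run:
```python
from h import *
s=r.get_state();print(s['gripper_width'],s['contact_force'])
plan([.6053,-.1286,.073],TT(0),1)
```

```text
0.0534046722460927 [ 0.3337 -0.0214 -3.3334]
dist 0.01036186621601894 rot 0.09377715868642453 totals [0.0174 0.0248 0.2573] [-0.009   0.0006  0.0075]
[0.017, 0.025, 0.257] [-0.009, 0.001, 0.008]
```

>>> apply_moves:
  targets:
    - [[0.0,0.02,0.22],[0,0,0],45]
    - [[0,0.01,0.08],[0,0,0],45]

```text
time_s: 13.55
tcp_pos: [0.6048, -0.1296, 0.0708]
eef_rot: [-179.9, -0.0, -10.6]
contact_force: [-4.8, 6.0, 19.9]
gripper_width: 0.0539
```

>>> apply_moves:
  targets:
    - [[0,0,-0.02],[0,0,0],80]
    - [[0,0,0],[0,0,0],80]
    - [[0,0,0],[0,0,0],86]
    - [[0,0,-0.5],[0,0,0],86]
    - [[0,0,-0.9],[0,0,0],86]

```text
time_s: 14.05
tcp_pos: [0.6034, -0.1314, 0.1264]
eef_rot: [180.0, 0.2, -10.7]
contact_force: [0.9, 0.8, -0.1]
gripper_width: 0.0848
```

>>> apply_moves:
  targets:
    - [[0,0,-0.9],[0,0,0],86]
    - [[-0.6,0.3,-0.7],[0,0,0],86]
    - [[-0.8,0.3,0],[0,0,0],86]
    - [[0,0,0],[0,0,0],86]

```text
time_s: 14.45
tcp_pos: [0.5458, -0.1458, 0.1997]
eef_rot: [-180.0, -0.4, -10.7]
contact_force: [0.1, -0.2, 0.3]
gripper_width: 0.0858
```

Run:
```python
from h import *
s,c=snap('wrist','w11');snap('top','t11');print(s['tcp_pos'],s['eef_rot'])
```

```text
[ 0.5458 -0.1458  0.1997] [-179.9722   -0.3772  -10.6803]
```

View pics/w11.png

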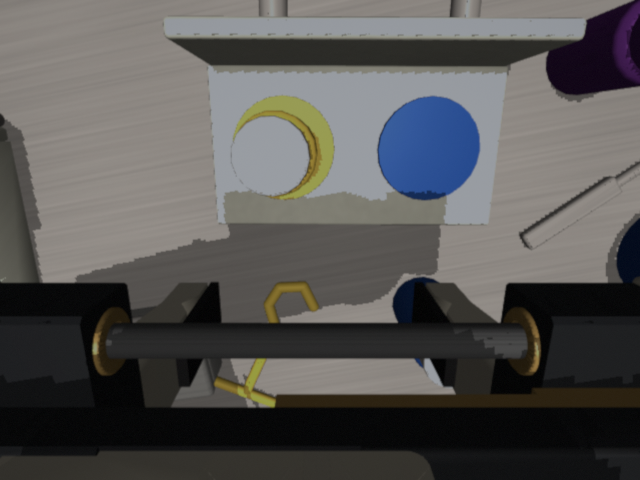

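Run:
```python
from h import *
crop('w11',200,60,500,235,2.6,'w11c')
w=load('w11')
hs=cv2.cvtColor(w['img'],cv2.COLOR_BGR2HSV)
e=cv2.fitEllipse(blob(w,(24,110,130),(34,255,255),(225,85,345,210)));b=cv2.fitEllipse(blob(w,(105,140,80),(118,255,255),(370,85,490,210)))
print(e,b)
py,pb=onz(w,*e[0],.016),onz(w,*b[0],.016)
RD=R.from_euler('z',-10.6,degrees=True).as_matrix()
print(py,pb,RD.T@(py-pb))
g=cv2.cvtColor(w['img'],cv2.COLOR_BGR2GRAY)
c=cv2.HoughCircles(cv2.medianBlur(g[90:210,215:345],3),cv2.HOUGH_GRADIENT,1,5,param1=60,param2=10,minRadius=36,maxRadius=44);print(c[0][:4]+[215,90,0])
for q in c[0][:3]: print(RD.T@(onz(w,q[0]+215,q[1]+90,.116)-py))
```

```text
((282.8729553222656, 147.2292938232422), (99.14086151123047, 102.9603271484375), 156.89193725585938) ((428.4148254394531, 147.65365600585938), (97.51638793945312, 105.45213317871094), 40.38718032836914)
[ 0.6118 -0.1313  0.016 ] [ 0.5894 -0.2489  0.016 ] [0.0004 0.1198 0.    ]
[[273.5 152.5  43.4]
 [269.5 156.5  39. ]
 [264.5 156.5  43.4]
 [268.5 151.5  43.4]]
[ 0.0011 -0.0031  0.1   ]
[-0.0012 -0.0007  0.1   ]
[-0.0012  0.0022  0.1   ]
```

View pics/w11c.png

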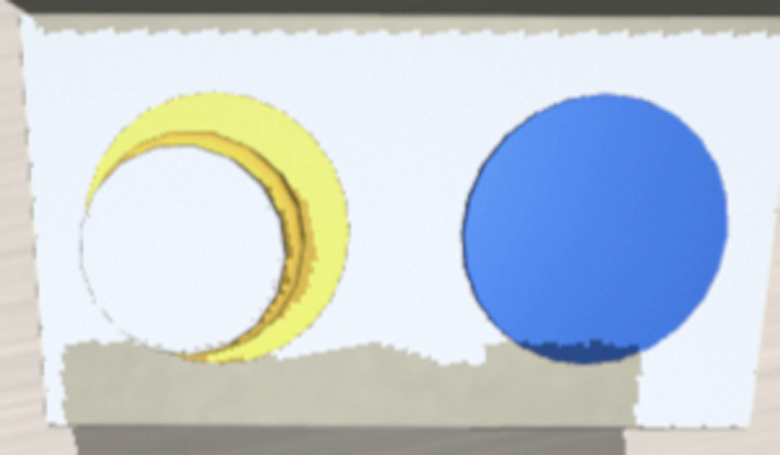

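Run:
```python
from h import *
w=load('w9');print(onz(w,316.5,245.5,.1))
t=load('t11');crop('t11',360,180,480,300,6,'t11c')
plan([.446,-.2275,.19],TT(0),3)
```

```text
[ 0.4472 -0.2296  0.1   ]
dist 0.13183132933904348 rot 0.47571836245977117 totals [-2.1512  2.4866  0.2264] [ 0.0011 -0.0594 -0.0029]
[-0.717, 0.829, 0.075] [0.0, -0.02, -0.001]
[-0.717, 0.829, 0.077] [0.0, -0.02, -0.001]
[-0.717, 0.829, 0.079] [0.0, -0.02, -0.001]
```

View pics/t11c.png

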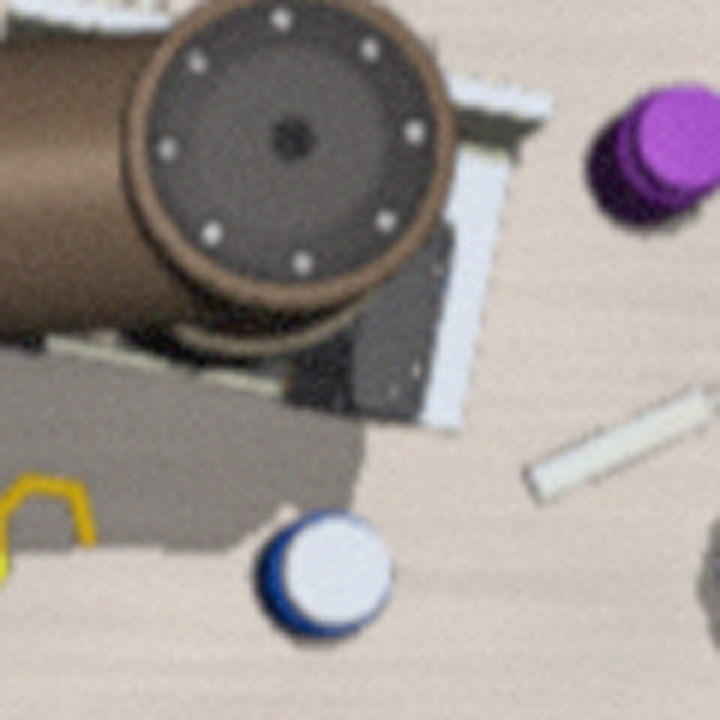

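>>> apply_moves:
  targets:
    - [[-0.72,0.8,0.06],[0,-0.02,0],86]
    - [[-0.72,0.8,0.06],[0,-0.02,0],86]
    - [[-0.65,0.8,0.06],[0,-0.02,0],86]
    - [[0,0,0.04],[0,0,0],86]

```text
time_s: 14.95
tcp_pos: [0.4493, -0.226, 0.1892]
eef_rot: [180.0, 0.0, -10.4]
contact_force: [1.0, 0.3, 0.8]
gripper_width: 0.0862
```

Run:
```python
from h import *
s,c=snap('wrist','w12');print(s['tcp_pos'])
w=load('w12');e=cv2.fitEllipse(blob(w,(105,140,80),(118,255,255),(230,0,400,120)));print(e,onz(w,*e[0],.016))
crop('w12',240,150,400,290,4,'w12c')
plan([.446,-.2278,.064],TT(0),3)
```

```text
[ 0.4493 -0.226   0.1892]
((311.0848083496094, 35.43000793457031), (111.22427368164062, 123.2327880859375), 179.01844787597656) [ 0.5892 -0.249   0.016 ]
dist 0.1252448403448349 rot 0.19130219149575484 totals [-0.1111  0.0777  3.1282] [ 0.0051 -0.0027  0.0232]
[-0.037, 0.026, 1.043] [0.002, -0.001, 0.008]
[-0.037, 0.026, 1.043] [0.002, -0.001, 0.008]
[-0.037, 0.026, 1.043] [0.002, -0.001, 0.008]
```

View pics/w12.png

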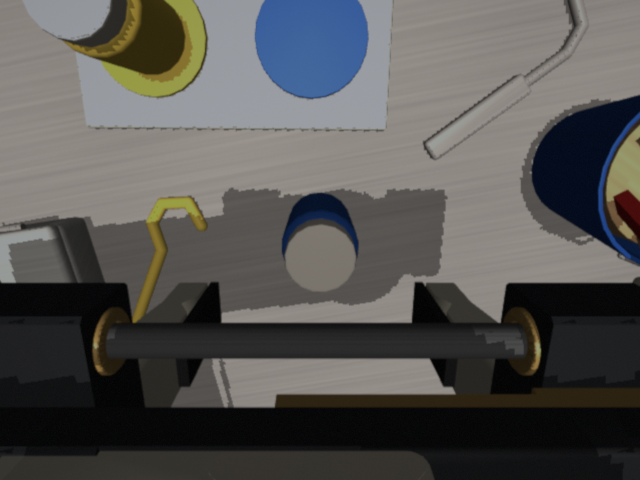

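>>> apply_moves:
  targets:
    - [[-0.05,0.03,0.85],[0,0,0.01],86]
    - [[-0.05,0.03,0.85],[0,0,0.01],86]
    - [[-0.03,0,0.8],[0,0,0],86]
    - [[-0.02,0,0.5],[0,-0.02,0],86]

```text
time_s: 15.4
tcp_pos: [0.4526, -0.2273, 0.0687]
eef_rot: [179.9, -0.5, -10.5]
contact_force: [-0.2, -0.3, -1.1]
gripper_width: 0.0861
```

Run:
```python
from h import *
w=load('w12');j=onz(w,320.5,256,.1);print(j,np.array([.5892,-.249,.116])-j)
plan([.446,-.2278,.062],TT(0),1)
```

```text
[ 0.4472 -0.2296  0.1   ] [ 0.142  -0.0194  0.016 ]
dist 0.009405939327719317 rot 0.48029118708362983 totals [-0.1613  0.0425  0.1657] [ 0.0089 -0.0584  0.0108]
[-0.161, 0.042, 0.166] [0.009, -0.058, 0.011]
```

>>> apply_moves:
  targets:
    - [[-0.17,0.02,0.15],[0,-0.06,0],65]
    - [[-0.02,0,0.03],[0,-0.02,0],45]
    - [[-0.01,0,0.02],[0,-0.01,0],45]
    - [[-0.01,0,0.02],[0,-0.01,0],45]
    - [[-0.0,0,0.01],[0,0,0],45]

```text
time_s: 15.9
tcp_pos: [0.4463, -0.2256, 0.058]
eef_rot: [179.9, 0.5, -10.4]
contact_force: [0.8, -0.1, -2.3]
gripper_width: 0.0535
```

>>> apply_moves:
  targets:
    - [[0,0,-0.5],[0,0.02,0],45]
    - [[0,0,-0.8],[0,0,0],45]
    - [[0.5,0,-0.8],[0,0,0],45]
    - [[0.8,-0.1,0],[0,0,0],45]
    - [[0.8,-0.1,0],[0,0,0],45]

```text
time_s: 16.4
tcp_pos: [0.5293, -0.2326, 0.1478]
eef_rot: [180.0, 0.3, -10.5]
contact_force: [0.7, -0.4, -3.5]
gripper_width: 0.0533
```

Run:
```python
from h import *
s=r.get_state();print(s['gripper_width'],s['contact_force'])
plan([.5883,-.2472,.13],TT(0),2)
```

```text
0.053260020853640656 [ 0.6983 -0.4396 -3.4736]
dist 0.06330499620668892 rot 0.2762325164300657 totals [1.5184 0.0909 0.4369] [0.0008 0.0327 0.0111]
[0.759, 0.045, 0.218] [0.0, 0.016, 0.006]
[0.759, 0.045, 0.22] [0.0, 0.016, 0.006]
```

>>> apply_moves:
  targets:
    - [[0.72,0.05,0.15],[0,0.02,0],45]
    - [[0.72,0.05,0.25],[0,0.02,0],45]
    - [[0,0,0.4],[0,0,0],45]

```text
time_s: 16.7
tcp_pos: [0.5936, -0.2479, 0.1203]
eef_rot: [-180.0, -0.7, -10.4]
contact_force: [-1.3, -0.1, -3.1]
gripper_width: 0.0534
```

Run:
```python
from h import *
s=r.get_state();print(s['gripper_width'],s['contact_force'])
plan([.5883,-.2472,.08],TT(0),1)
```

```text
0.053397369054532115 [-1.3359 -0.1434 -3.1126]
dist 0.04061800521804435 rot 0.7577155972082424 totals [-0.1469  0.0078  1.0047] [-0.0022 -0.0926  0.0199]
[-0.147, 0.008, 1.005] [-0.002, -0.093, 0.02]
```

>>> apply_moves:
  targets:
    - [[-0.15,0,0.4],[0,-0.09,0.02],45]
    - [[-0.02,0,0.4],[0,0,0],45]

```text
time_s: 16.9
tcp_pos: [0.5869, -0.2465, 0.087]
eef_rot: [-179.9, 0.0, -10.7]
contact_force: [0.3, -0.7, -1.9]
gripper_width: 0.0538
```

Run:
```python
from h import *
s=r.get_state();print(s['gripper_width'],s['contact_force'])
plan([.5883,-.2472,.074],TT(0),1)
```

```text
0.05379762318688608 [ 0.284  -0.7348 -1.9235]
dist 0.013065002847135581 rot 0.07841920983448518 totals [0.038  0.0113 0.3242] [-0.0067  0.0017 -0.007 ]
[0.038, 0.011, 0.324] [-0.007, 0.002, -0.007]
```

>>> apply_moves:
  targets:
    - [[0.04,0.01,0.28],[0,0,0],45]
    - [[0,0,0.06],[0,0,0],45]

```text
time_s: 17.1
tcp_pos: [0.5874, -0.2472, 0.0731]
eef_rot: [-180.0, 0.1, -10.6]
contact_force: [-4.5, 4.3, 25.3]
gripper_width: 0.0532
```

>>> apply_moves:
  targets:
    - [[0,0,-0.02],[0,0,0],80]
    - [[0,0,0],[0,0,0],80]
    - [[0,0,0],[0,0,0],86]
    - [[0,0,-0.5],[0,0,0],86]
    - [[0,0,-0.9],[0,0,0],86]

```text
time_s: 17.6
tcp_pos: [0.5843, -0.2466, 0.1279]
eef_rot: [-180.0, 0.5, -10.7]
contact_force: [0.9, -0.8, -0.2]
gripper_width: 0.0844
```

>>> apply_moves:
  targets:
    - [[0,0,-0.9],[0,0,0],86]
    - [[-0.3,-0.4,-0.9],[0,0,0],86]
    - [[-0.6,-0.8,-0.4],[0,0,0],86]
    - [[-0.2,-0.3,0],[0,0,0],86]

```text
time_s: 18.0
tcp_pos: [0.5539, -0.1802, 0.2242]
eef_rot: [-180.0, 0.1, -10.8]
contact_force: [0.1, 0.1, 0.1]
gripper_width: 0.0856
```

Run:
```python
from h import *
s,c=snap('wrist','w13');print(s['tcp_pos'],s['eef_rot'])
crop('w13',200,60,500,260,2.6,'w13c')
w=load('w13')
e=cv2.fitEllipse(blob(w,(24,110,130),(34,255,255),(200,60,345,260)));b=cv2.fitEllipse(blob(w,(105,140,110),(118,255,255),(350,60,490,260)));print(e,b,onz(w,*e[0],.016),onz(w,*b[0],.016))
```

```text
[ 0.5539 -0.1802  0.2242] [-179.9949    0.1069  -10.8227]
((249.07275390625, 160.81475830078125), (90.75517272949219, 95.09989166259766), 140.06919860839844) ((381.0701904296875, 153.8831787109375), (75.64336395263672, 92.09123992919922), 68.1903305053711) [ 0.6117 -0.1314  0.016 ] [ 0.5958 -0.2479  0.016 ]
```

View pics/w13c.png

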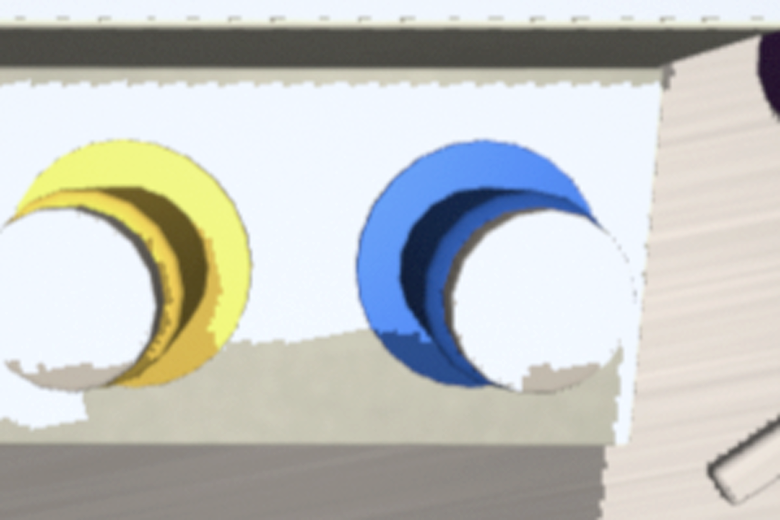

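Run:
```python
from h import *
w=load('w13');RD=R.from_euler('z',-10.6,degrees=True).as_matrix()
P=lambda x,y:(200+x/2.6,60+y/2.6)
for n,q,p in(('blue',(544,300.5),[.5891,-.249,.016]),('yel',(64.5,299),[.6117,-.1314,.016])):
    c=onz(w,*P(*q),.116);print(n,c,RD.T@(c-p),proj(w,p),[ (proj(w,p)[0]-200)*2.6,(proj(w,p)[1]-60)*2.6])
s,c=snap('scene','s13');crop('s13',140,200,380,330,3.3,'s13c')
```

```text
blue [ 0.5883 -0.2488  0.116 ] [-0.0008  0.      0.1   ] (np.float64(383.39044522948166), np.float64(161.1532379793448)) [np.float64(476.81515759665234), np.float64(262.99841874629647)]
yel [ 0.6108 -0.1323  0.116 ] [-0.0007 -0.001   0.1   ] (np.float64(249.12548093988272), np.float64(160.85940965730404)) [np.float64(127.72625044369508), np.float64(262.2344651089905)]
```

View pics/s13c.png

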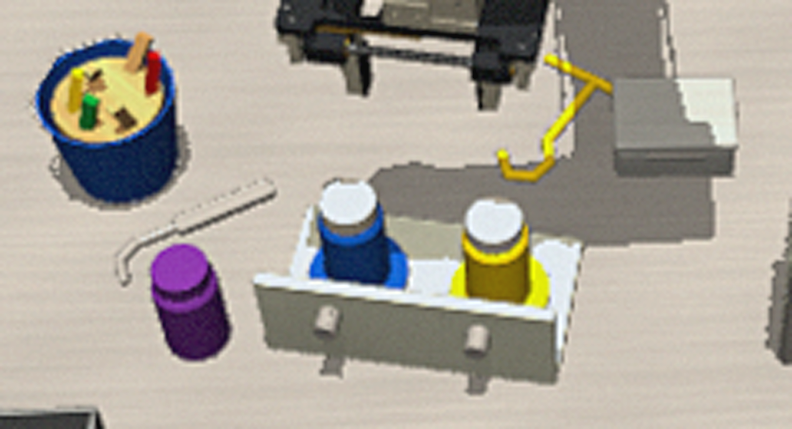

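Both jars are upright and within about 1 mm of their pad centres. Back to the dose grip.

Run:
```python
from h import *
plan([.51,.08,.26],TT(12),7)
```

```text
dist 0.2665836947272119 rot 12.228194554853944 totals [-2.2913 -6.1888 -0.9304] [ 0.0029  1.5284 -0.0175]
[-0.327, -0.884, -0.133] [0.0, 0.218, -0.003]
[-0.323, -0.884, -0.143] [0.0, 0.218, -0.003]
[-0.318, -0.884, -0.152] [0.0, 0.218, -0.003]
[-0.313, -0.884, -0.162] [0.0, 0.218, -0.003]
[-0.308, -0.885, -0.171] [0.0, 0.218, -0.003]
[-0.302, -0.885, -0.181] [0.0, 0.218, -0.003]
[-0.296, -0.885, -0.19] [0.0, 0.218, -0.003]
```

>>> apply_moves:
  targets:
    - [[-0.33,-0.88,-0.15],[0,0.22,0],60]
    - [[-0.33,-0.88,-0.15],[0,0.22,0],40]
    - [[-0.32,-0.88,-0.15],[0,0.22,0],40]
    - [[-0.31,-0.88,-0.16],[0,0.22,0],40]
    - [[-0.3,-0.88,-0.17],[0,0.22,0],40]

```text
time_s: 18.6
tcp_pos: [0.5228, 0.005, 0.245]
eef_rot: [179.8, -8.4, -11.1]
contact_force: [1.3, 1.0, 0.1]
gripper_width: 0.0517
```

Run:
```python
from h import *
n=RC@np.array([-np.sin(np.radians(24)),0,np.cos(np.radians(24))])
plan(wor([-.014,-.06,.0975])+.09*n,TT(24),6)
```

```text
dist 0.19983187294885416 rot 15.56306125269625 totals [-0.543  -4.7166  1.5547] [ 0.0402  1.944  -0.0624]
[-0.091, -0.786, 0.259] [0.007, 0.324, -0.01]
[-0.101, -0.786, 0.256] [0.007, 0.324, -0.01]
[-0.111, -0.786, 0.251] [0.007, 0.324, -0.01]
[-0.121, -0.786, 0.247] [0.007, 0.324, -0.01]
[-0.131, -0.786, 0.242] [0.007, 0.324, -0.01]
[-0.141, -0.786, 0.237] [0.007, 0.324, -0.01]
```

>>> apply_moves:
  targets:
    - [[-0.15,-0.79,0.1],[0.01,0.33,-0.01],40]
    - [[-0.15,-0.79,0.1],[0.01,0.33,-0.01],40]
    - [[-0.13,-0.79,0.2],[0.01,0.33,-0.01],40]
    - [[-0.12,-0.79,0.25],[0.01,0.33,-0.01],40]
    - [[-0.12,-0.79,0.3],[0,0.33,-0.01],40]

```text
time_s: 19.1
tcp_pos: [0.5381, 0.1713, 0.2019]
eef_rot: [-179.6, -22.2, -10.6]
contact_force: [1.8, -0.6, 0.3]
gripper_width: 0.04
```

Run:
```python
from h import *
n=RC@np.array([-np.sin(np.radians(24)),0,np.cos(np.radians(24))])
s=r.get_state();print(s['joints'])
plan(wor([-.014,-.061,.0975])+.05*n,TT(24),2)
```

```text
[ 46.775    2.1649 -44.2357  32.9093 -35.4552   6.9634]
dist 0.06600095443734282 rot 1.8152042087844849 totals [-0.0614 -0.5239  1.5634] [-0.0442  0.2226 -0.0008]
[-0.031, -0.262, 0.782] [-0.022, 0.111, -0.0]
[-0.043, -0.264, 0.78] [-0.022, 0.111, -0.0]
```

>>> apply_moves:
  targets:
    - [[-0.03,-0.26,0.75],[-0.02,0.1,0],36]
    - [[-0.04,-0.26,0.75],[-0.02,0.08,0],36]

```text
time_s: 19.3
tcp_pos: [0.5618, 0.1944, 0.1442]
eef_rot: [-179.8, -23.7, -10.2]
contact_force: [2.1, 0.1, 1.4]
gripper_width: 0.0362
```

Run:
```python
from h import *
s,c=snap('wrist','w14');print(s['joints'],s['gripper_width'])
plan(wor([-.014,-.061,.0975]),TT(23),1)
w=load('w14');print(proj(w,wor([0,-.06,.0733]+NF*.042)))
```

```text
[ 42.7166   8.4861 -50.1185  50.0761 -24.5808  -7.7529] 0.03622842471935857
dist 0.04821266514464087 rot 0.8933467062030178 totals [0.1171 0.1593 1.189 ] [-0.0222 -0.0724  0.0821]
[0.117, 0.159, 1.189] [-0.022, -0.072, 0.082]
(np.float64(323.97587334152234), np.float64(285.90459213858446))
```

View pics/w14.png

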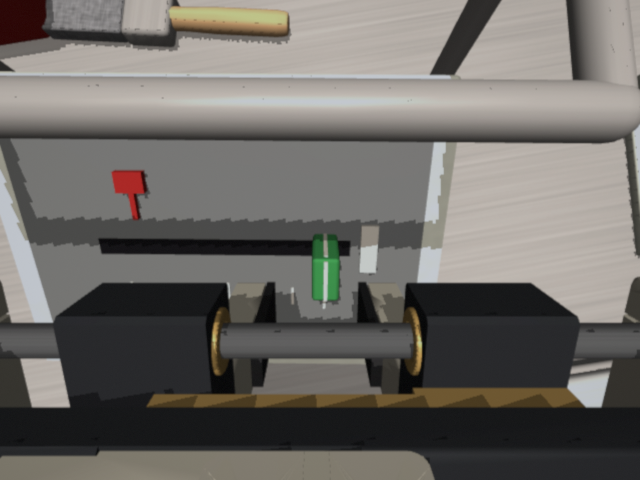

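Grip still shut, with its line on the last tick (325,300). Going in with a tilt of about 22.5°.

>>> apply_moves:
  targets:
    - [[0.05,0.16,0.65],[-0.02,-0.12,0.08],36]
    - [[-0.02,0.0,0.5],[0,-0.03,0],36]

```text
time_s: 19.55
tcp_pos: [0.579, 0.1861, 0.0942]
eef_rot: [179.9, -22.2, -10.3]
contact_force: [1.6, 0.2, 0.8]
gripper_width: 0.036
```

Run:
```python
from h import *
s=r.get_state();print(s['joints'],s['gripper_width'],con(s['tcp_pos']))
plan(wor([-.014,-.061,.0975]),TT(22),1)
```

```text
[ 35.1986  13.5695 -52.7255  64.0928 -17.538  -16.3556] 0.03597156630300302 [-0.0182 -0.0603  0.0942]
dist 0.005450304876736223 rot 0.31270211603252673 totals [ 0.1298  0.0182 -0.0373] [ 0.0042 -0.0226  0.0316]
[0.13, 0.018, -0.037] [0.004, -0.023, 0.032]
```

>>> apply_moves:
  targets:
    - [[0.1,0.02,-0.0],[0,-0.02,0],10]
    - [[0,0,0.02],[0,-0.02,0],10]
    - [[0,0,0.02],[0,-0.02,0],10]
    - [[0,0,0.02],[0,-0.02,0],10]
  squeeze: 10

```text
time_s: 19.95
tcp_pos: [0.5843, 0.1856, 0.0883]
eef_rot: [179.8, -21.2, -10.0]
contact_force: [-9.5, 1.2, 9.7]
gripper_width: 0.0137
```

Run:
```python
from h import *
s=r.get_state();print(s['joints'],s['gripper_width'],con(s['tcp_pos']),s['contact_force'])
plan(wor([-.014,.035,.0975]),TT(22),3)
```

```text
[ 35.7545  14.6648 -51.2857  59.7713 -17.5807 -12.3392] 0.013652367905705573 [-0.0129 -0.0597  0.0883] [-9.4832  1.1542  9.7042]
dist 0.09519465092186649 rot 1.0092673926221456 totals [ 0.0807 -2.368  -0.2232] [-0.0042  0.1037  0.0717]
[0.027, -0.789, -0.074] [-0.001, 0.035, 0.024]
[0.025, -0.789, -0.074] [-0.001, 0.035, 0.024]
[0.022, -0.789, -0.074] [-0.001, 0.035, 0.024]
```

>>> apply_moves:
  targets:
    - [[0,0,-0.15],[0,0.03,0.03],10]
    - [[0,-0.5,-0.06],[0,0.03,0.03],10]
    - [[0,-0.6,0],[0,0.03,0],10]
    - [[0,-0.6,0],[0,0,0],10]

```text
time_s: 20.35
tcp_pos: [0.5916, 0.2474, 0.0944]
eef_rot: [179.6, -21.7, -11.0]
contact_force: [8.2, -4.3, -2.6]
gripper_width: 0.0141
```

Run:
```python
from h import *
s=r.get_state();print(s['joints'],s['gripper_width'],con(s['tcp_pos']),s['contact_force'])
plan(wor([-.014,.035,.0975]),TT(22),2)
```

```text
[ 43.5392  17.2099 -45.6634  52.0539 -22.7802 -12.3787] 0.014125632851520183 [-0.0171  0.0023  0.0944] [ 8.1764 -4.2606 -2.6174]
dist 0.03301110325320011 rot 0.7288023679662228 totals [ 0.0965 -0.818  -0.052 ] [ 0.0711  0.0383 -0.0422]
[0.048, -0.409, -0.026] [0.036, 0.019, -0.021]
[0.05, -0.409, -0.024] [0.036, 0.019, -0.021]
```

>>> apply_moves:
  targets:
    - [[0.05,-0.5,-0.03],[0.04,0.03,-0.02],10]
    - [[0.04,-0.45,-0.02],[0.04,0.03,-0.02],10]
    - [[0,0,0],[0,0,0],10]

```text
time_s: 20.65
tcp_pos: [0.5988, 0.2851, 0.0945]
eef_rot: [179.8, -21.9, -10.5]
contact_force: [10.2, 0.3, -4.8]
gripper_width: 0.014
```

Run:
```python
from h import *
s,c=snap('wrist','w15');print(s['joints'],s['gripper_width'],con(s['tcp_pos']),s['contact_force'])
```

```text
[ 46.4388  19.1318 -42.4319  49.9253 -24.3603 -12.3116] 0.013986673106620315 [-0.017   0.0407  0.0945] [10.2477  0.3027 -4.8126]
```

View pics/w15.png

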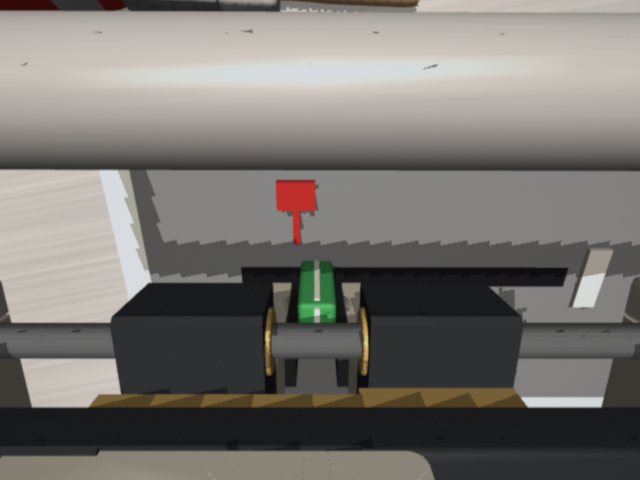

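Run:
```python
from h import *
crop('w15',230,165,390,325,4,'w15c')
w=load('w15')
for n,u,v,o in(('tip',297.3,243,.004),('line low back',317.5,264,.01),('trackL',242,275,0),('trackR',567,277,0)):print(n,onface(w,u,v,o))
for u,v in((317,285),):
  for o in(.042,):print('line',onface(w,u,v,o))
w=load('w1')
```

```text
tip [0.0165 0.0478 0.0875]
line low back [0.0074 0.0391 0.0891]
trackL [0.0028 0.0739 0.0749]
trackR [ 0.002  -0.0768  0.0745]
line [-0.001   0.0395  0.1212]
```

View pics/w15c.png

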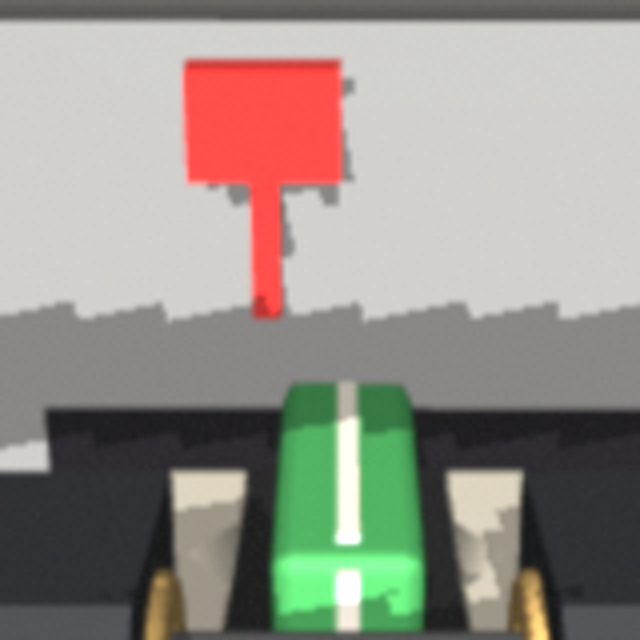

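>>> apply_moves:
  targets:
    - [[0.03,-0.2,-0.02],[0,0.01,0],10]
    - [[0.02,0,0],[0,0,0],10]

```text
time_s: 20.9
tcp_pos: [0.6003, 0.2914, 0.0947]
eef_rot: [179.7, -21.9, -10.5]
contact_force: [-6.2, 3.6, -1.0]
gripper_width: 0.0138
```

```bash
cat > m.py <<'E'
from h import *
import sys
def meas(tag,lb=(290,250,345,300),rb=(270,170,330,250)):
    w=load(tag);h=cv2.cvtColor(w['img'],cv2.COLOR_BGR2HSV)
    m=cv2.inRange(h,(0,150,60),(8,255,255));v,u=np.nonzero(m[rb[1]:rb[3],rb[0]:rb[2]]);u+=rb[0];v+=rb[1]
    vb=v.max();k=(v>=vb-7);t=onface(w,u[k].mean(),vb,.004)
    g=cv2.inRange(h,(45,80,30),(80,255,255));vv,uu=np.nonzero(g[lb[1]:lb[3],lb[0]:lb[2]]);uu+=lb[0];vv+=lb[1]
    v0=vv.min();k=(vv<=v0+6)&(vv>v0);  ub=np.mean([ (uu[vv==q].min()+uu[vv==q].max())/2 for q in range(v0+2,v0+8)])
    l=onface(w,ub,v0+4,.008)
    print('tip px',u[k].shape,vb,'tip',t,'line px',ub,v0,'line',l,'diff mm',(t[1]-l[1])*1000)
E
python3 - <<'E'
from m import *
meas('w15')
s,c=snap('wrist','w16');print(s['gripper_width'],con(s['tcp_pos']),s['contact_force'])
meas('w16');crop('w16',230,165,390,325,4,'w16c')
E
```

```text
Traceback (most recent call last):
  File "m.py", line 10, in meas
    print('tip px',u[k].shape,vb,'tip',t,'line px',ub,v0,'line',l,'diff mm',(t[1]-l[1])*1000)
                   ~^^^
IndexError: boolean index did not match indexed array along axis 0; size of axis is 1405 but size of corresponding boolean axis is 1134
```

```bash
sed -i "s/u\[k\].shape,vb/vb/" m.py
python3 - <<'E'
from m import *
meas('w15')
s,c=snap('wrist','w16');print(s['gripper_width'],con(s['tcp_pos']),s['contact_force'])
meas('w16');crop('w16',230,165,390,325,4,'w16c')
E
```

```text
tip px 243 tip [0.0165 0.0482 0.0875] line px 316.3333333333333 261 line [0.0071 0.0396 0.0866] diff mm 8.608317318188119
0.013849398729725472 [-0.0166  0.0472  0.0947] [-6.2101  3.5589 -0.9737]
tip px 244 tip [0.0165 0.0483 0.0874] line px 316.1666666666667 262 line [0.007  0.0461 0.0866] diff mm 2.221802139624786
```

View pics/w16c.png

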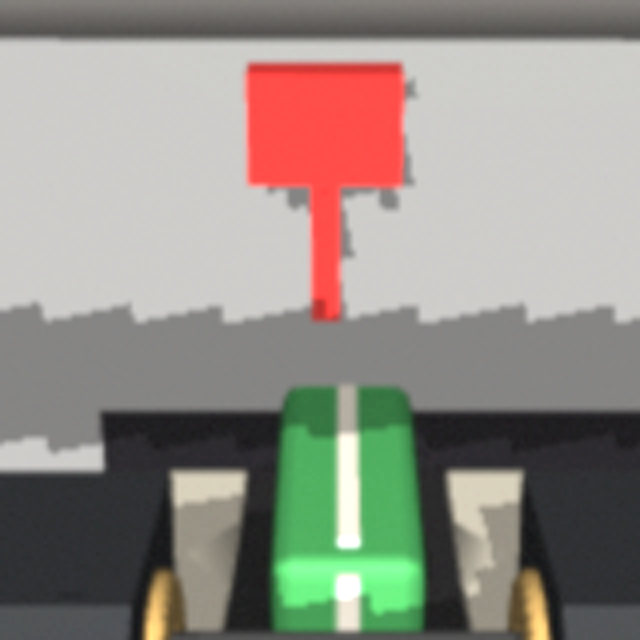

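>>> apply_moves:
  targets:
    - [[0.02,-0.06,-0.02],[0,0,0],10]
    - [[0.0,0,0],[0,0,0],10]

```text
time_s: 21.15
tcp_pos: [0.6004, 0.2926, 0.0947]
eef_rot: [179.6, -21.8, -10.6]
contact_force: [2.0, 1.3, -6.1]
gripper_width: 0.0138
```

Run:
```python
from m import *
s,c=snap('wrist','w17');print(s['gripper_width'],con(s['tcp_pos']),s['contact_force'])
meas('w17');crop('w17',230,165,390,325,4,'w17c')
```

```text
0.013750978089610068 [-0.0168  0.0484  0.0947] [ 2.0488  1.2574 -6.1089]
tip px 244 tip [0.0163 0.0484 0.0873] line px 316.25 262 line [0.0068 0.0472 0.0865] diff mm 1.1685098548304684
```

View pics/w17c.png

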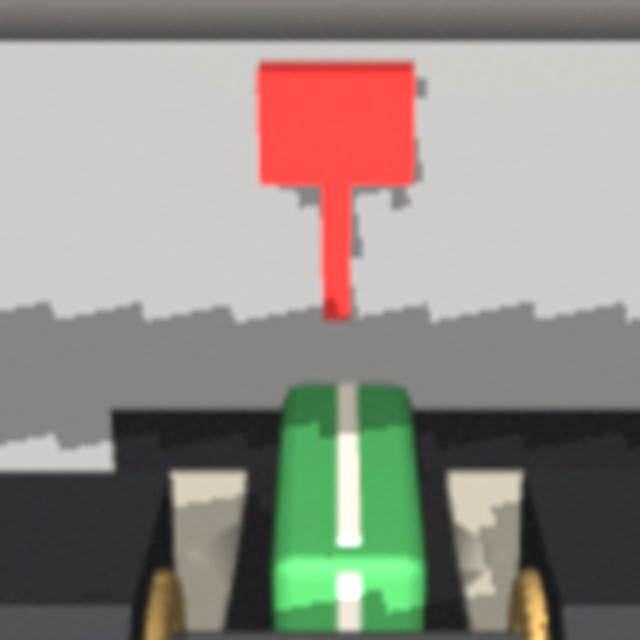

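>>> apply_moves:
  targets:
    - [[0.01,-0.055,-0.01],[0,0,0],10]
    - [[0.0,-0.005,0],[0,0,0],10]

```text
time_s: 21.4
tcp_pos: [0.6007, 0.294, 0.0947]
eef_rot: [179.5, -21.8, -10.6]
contact_force: [-0.3, -0.2, -7.7]
gripper_width: 0.014
```

Run:
```python
from m import *
s,c=snap('wrist','w18');print(s['gripper_width'],con(s['tcp_pos']),s['contact_force'])
meas('w18');crop('w18',230,165,390,325,4,'w18c')
```

```text
0.014027086816202631 [-0.0167  0.0498  0.0947] [-0.3419 -0.1892 -7.7182]
tip px 244 tip [0.0163 0.0483 0.0874] line px 316.1666666666667 262 line [0.0068 0.0486 0.0865] diff mm -0.3981652368856281
```

View pics/w18c.png

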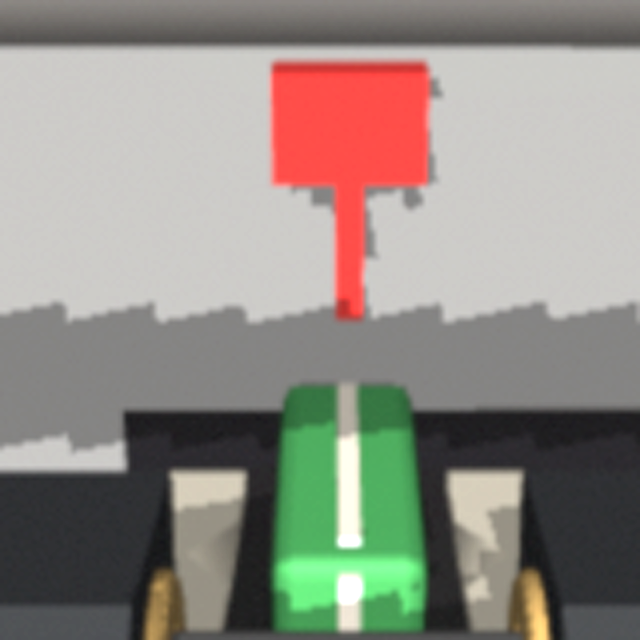

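Within 0.4 mm. Releasing and backing out.

>>> apply_moves:
  targets:
    - [[0,0,0],[0,0,0],36]
    - [[0,0,0],[0,0,0],36]
    - [[0,0,0],[0,0,0],36]
    - [[0,0,-0.5],[0,0,0],36]
    - [[0,0,-0.8],[0,0,0],36]

```text
time_s: 21.95
tcp_pos: [0.5838, 0.2987, 0.1452]
eef_rot: [179.6, -21.9, -10.6]
contact_force: [1.5, -0.0, 1.0]
gripper_width: 0.036
```

>>> apply_moves:
  targets:
    - [[0,0,-0.8],[0,0.15,0],36]
    - [[0,0,-0.8],[0,0.3,0],36]
    - [[0,0.1,-0.3],[0,0.3,0],36]
    - [[0,0.0,0],[0,0.1,0],36]

```text
time_s: 22.35
tcp_pos: [0.5548, 0.3057, 0.2266]
eef_rot: [-179.5, -29.3, -10.9]
contact_force: [0.4, 0.6, -1.1]
gripper_width: 0.0359
```

Run:
```python
from m import *
s,c=snap('wrist','w19');print(s['gripper_width'],con(s['tcp_pos']),s['eef_rot'],s['contact_force'])
snap('scene','s19');crop('s19',365,220,505,325,5.7,'s19c')
```

```text
0.03587505667909182 [-0.064   0.0528  0.2266] [-179.5461  -29.3156  -10.8557] [ 0.3575  0.5839 -1.1351]
```

View pics/w19.png

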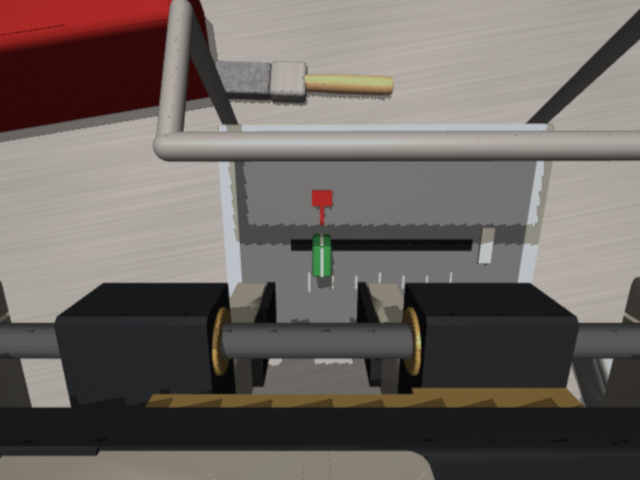

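View pics/s19c.png

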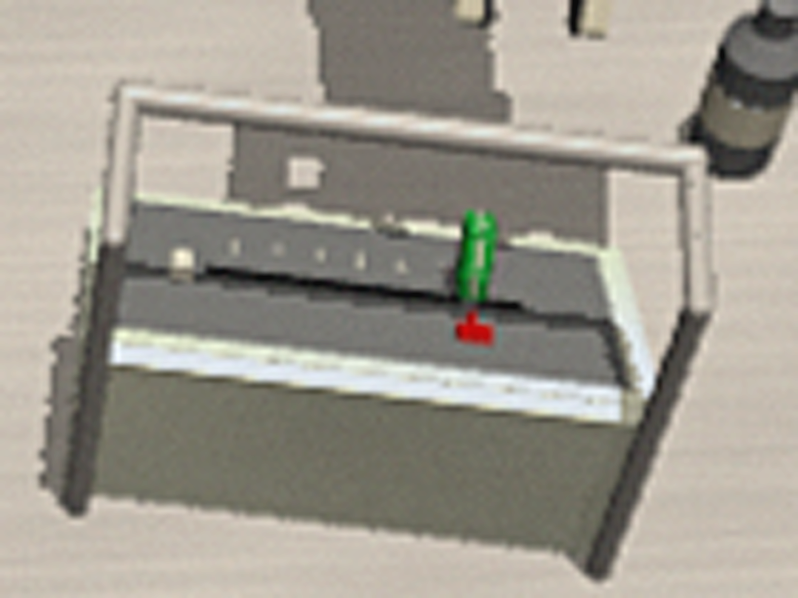

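Run:
```python
from m import *
w=load('w19');h=cv2.cvtColor(w['img'],cv2.COLOR_BGR2HSV)
meas('w19',lb=(300,228,345,285),rb=(305,180,340,232))
g=w['img'].astype(int)
for v in range(246,274,6):
    row=g[v,312:334].min(1).astype(float)-60;row=np.clip(row-row.max()*.6,0,None);u=312+(row*np.arange(22)).sum()/row.sum();print(v,u,onface(w,u,v,.042))
crop('w19',280,180,380,290,6,'w19c')
```

```text
tip px 224 tip [0.0165 0.0482 0.0875] line px 321.1666666666667 234 line [0.0054 0.0488 0.0856] diff mm -0.614489916253777
246 321.36842105263156 [-0.008   0.0488  0.1172]
252 321.46666666666664 [-0.0119  0.0488  0.1149]
258 321.46784922394676 [-0.0159  0.0488  0.1126]
264 321.46666666666664 [-0.0199  0.0488  0.1103]
270 321.4835164835165 [-0.0239  0.0488  0.108 ]
```

View pics/w19c.png

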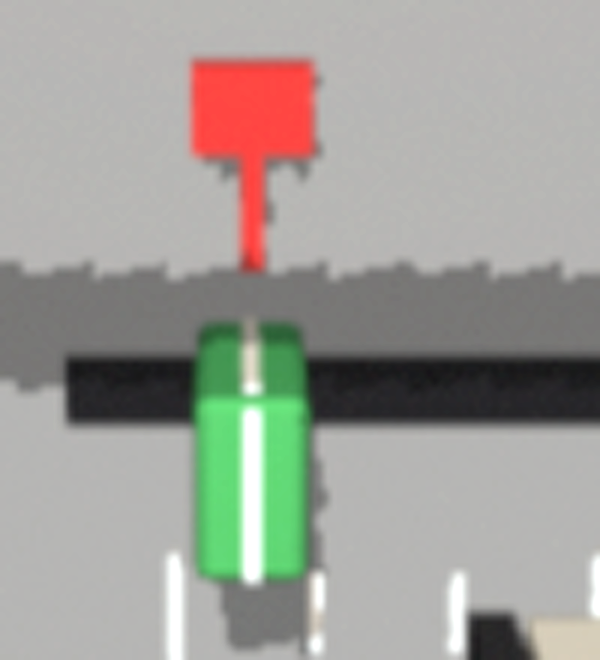

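The line points at the tip to within about 0.5 mm. I'll check that nothing else moved, then hand in.

Run:
```python
from h import *
a=load('scene0')['img'];s,c=snap('scene','s20');d=cv2.absdiff(a,c['img']).max(2)
d[:200]=0;m=(d>45).astype(np.uint8);m=cv2.morphologyEx(m,cv2.MORPH_OPEN,np.ones((3,3),np.uint8))
n,l,st,ce=cv2.connectedComponentsWithStats(m)
for q in st[1:]: 
    if q[4]>15: print(q)
crop('s20',140,150,520,340,2.1,'s20c')
```

```text
[417 200  37  41 994]
[469 200  17   6  87]
[465 207   5  14  44]
[405 243  66  20 699]
[236 266  21  20 300]
[280 272  22  20 327]
```

View pics/s20c.png

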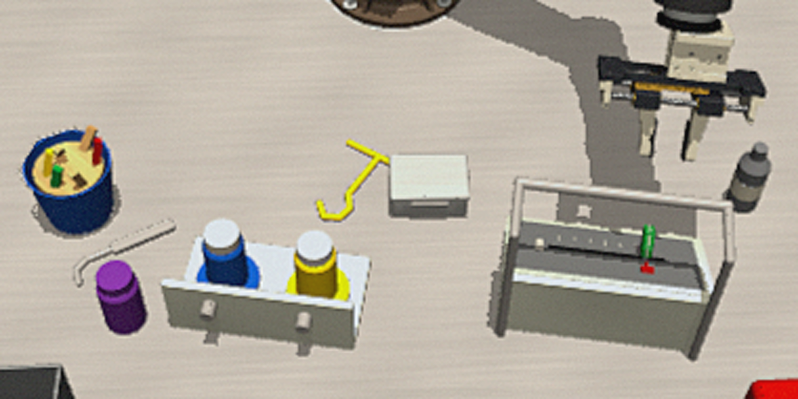

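Only the jars, the grip and the arm (with its shadow) changed. The gripper is clear of everything.

```bash
python3 -c "
from plant import r
print(r.get_state()['time_s'],r.get_state()['contact_force']);print(r.close_job())"
```

```text
22.5 [-0.27933961  0.45014355  0.31957983]
the job is handed in; nothing more can be done
None
```

The job is done and handed in at 22.5 s. I slid the dose grip home to its closed stop, swapped the jars by way of a free spot on the bench, then slid the grip to the red marker and let go.

**Feed shut:** pushing home met about 20 N at console y = −60.5 mm. The grip's line was on the last tick before the jar swap and again after it.

**Jars:** both stand upright, measured about 1 mm from the centres of their own pads.

**Marker:** the white line is about 0.5 mm from the marker tip in the wrist view. It also looks aligned in the scene view.

**Bystanders:** comparing the first and last scene views, only the jars, the grip, the arm and its shadow had changed. The gripper was clear and the last contact force was about 0.6 N.

**Disagreements and trouble:**
- **Joint limits:** on the first slide, at the full 30° tilt, joint 4 came to 95.4 of 95.5 degrees and joint 3 to −56.8 of −58.3. The arm pulled at the grip with about 23 N, so I let go and used about 22° of tilt from then on.
- **Set-down force:** the jars met 20 to 34 N when set down, the highest on the bench.
- **Camera disagreement:** the wrist and top cameras differed by about 2 mm in position. Their two-view heights were up to 16 mm off, with the yellow pad worst at −0.3 mm instead of 16. I therefore used the given heights and made the final checks relative within a single image.

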